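# Load the vacuum pressing tray and pump it down

### The arm

A 6-joint arm with a two-finger parallel gripper is mounted at the origin on the work surface. World frame = base frame: x ahead of the robot, y to its left, z up, the work surface at z = 0. Lengths are in mm, angles in rad, forces in N, time in s.
With the tool pointing down it reaches from about 350 to 975 mm from the base axis. Payload 7.1 kg.
Tool frame: the origin (TCP) lies midway between the tips of the shut fingers; the grasp point (between the pads) lies 19 mm behind it; z points along the fingers, y is the line along which they close (so a half turn about z gives the same grasp; the last joint's range is limited). The gripper opens to 88 mm and grips with 3 to 60 N. Pads are 20 mm wide; open, the fingers measure 115 mm over their backs; the gripper's body (75 mm by 178 mm) begins 61 mm behind the grasp point.
Start: joints at [-1.19, 0.423, 1.63, -0, 1.089, -0.019], TCP at [243.287, -575.688, 222.675] pointing down, gripper open.
Joint ranges: [-3, 3], [-0.9, 2.11], [0.09, 2.58], [-1.31, 4.45], [0.11, 2.69], [-2.54, 2.54]. Speed limits (rad/s): [2.39, 2.39, 3.01, 3.14, 3.14, 3.14].

### API

Orientations are given as a rotation vector (axis times angle).
In Python, from workcell import get_obs, get_image, camera_params, close_job gives the robot as it stands.
- The arm moves only by the shell command python3 -m creep 'ROWS' [OPENING]. ROWS is a JSON object of lists of equal length, an entry for each row: "delta_pos": the shift along the tool's x, y, z in m, a list of three; "twist": the turn, a rotation vector about the tool's x, y, z in degrees, a list of three. A call has 1 to 20 rows; each row shifts and turns the commanded pose from where the row before left it, along the tool's axes as they then stand; what a row does not reach is not made up. A row lasts 1/12 s, in which the tool goes at most 41.7 mm and 7.16 degrees, less where a joint would pass 70% of its speed; a pose out of reach is approached as far as the arm can. A call with a gripper value outside its range is refused whole. OPENING is the opening, from 0 (shut) to 1 (fully open), set as the call begins (- or left out, the last holds). The fingers move at their own pace and stop on an object; the grip force is fixed at half the most. Time passes only in rows, so rows that do not move let the fingers close. It gives the time, the measured TCP pose, the force, the opening and the grip force at its end, in the units of the state.
- get_obs(): the state, without advancing time (a new reading comes with each control period).
- get_image(name): name is "side" or "top"; returns (picture, depth): 420x560x3 uint8, red, green, blue; 420x560 float32, mm along the optical axis (not along the pixel's ray), 0 where there is no reading.
- camera_params(name): a dict with "camera_matrix" (3x3 intrinsics, pixels), "k1" (the pictures are not rectified: a ray, as slopes to the right and down, at radius r is drawn at 1 + k1 r^2 times it, then the intrinsics apply), "extrinsics" (4x4, takes a point from camera to world coordinates). Camera axes: x right, y down, z forward; pixel columns grow to the right and rows downward; lengths in mm; the calibration is good to about 2 mm. A picture is of the moment at which its call begins. camera_params takes no time and is no camera call.
- close_job(): hands the job in; it is judged then, once.
The state is a dict: "t": time; "qpos": joint angles; "qvel": joint speeds; "joint_torque": joint torques, N m; "ee_pos": TCP position; "orientation": TCP orientation; "ft_force": force on the tool from outside, world axes, zero at the start; "moment": the same for the moment, N m; "width": finger opening in mm; "grasp_force": force on a finger pad.
Only numpy, scipy, OpenCV 4.12 (cv2) and the standard library are available. Lean on these libraries where they do the work, as an engineer would, in place of code of your own. Each camera call takes 0.05 s, during which the arm holds its last target. There are 200 camera calls.

### The job

Lay every plywood box part that is on the bench flat in the tray compartment of its own shape, right down inside the ribs (some compartments may stay empty). When all are in, work the pump lever through at least four full strokes, each fully down and then all the way up again, and leave all the parts lying home in their compartments and the lever up. Leave the hammer, the glue jar and the metal cup where they are.

Things in the scene. Friction and masses are not known exactly. Their poses are not given: they have to be found in the camera images.
- unit: Vacuum pressing tray with its hand pump on one aluminium base plate fixed to the bench, 270 x 420 x 10 mm. Origin on the table under the tray's centre; x away from the robot, y left. Five ribbed compartments at y -160 to +160 mm; the green pump (block 140 x 70 mm, 60 mm high, two cheeks up to 120 mm) stands at x +60, y -215 mm.
- long: Long batten 150 x 28 mm (x along it), origin at its centre; pinch its 28 mm width. Plywood, 18 mm thick, origin at mid thickness; the same shape when turned over about x. About 50 g.
- short: Short batten 100 x 28 mm (x along it), origin at its centre; pinch its 28 mm width. Plywood, 18 mm thick, origin at mid thickness; the same shape when turned over about x. About 35 g.
- paddle: Paddle: square head 56 x 56 mm with its centre at the origin, and a 28 mm wide handle along +x from the head's edge to 112 mm from the origin. Balances 30 mm from the origin along +x; pinch the handle at about 46 mm. Plywood, 18 mm thick, origin at mid thickness; the same shape when turned over about x. About 65 g.
- tee: T brace: bar 28 mm (x) by 100 mm (y) with its centre at the origin, and a 28 mm wide stem along +x to 76 mm from the origin. Balances 17 mm along +x; pinch the stem at about 34 mm. Plywood, 18 mm thick, origin at mid thickness; the same shape when turned over about x. About 55 g.
- elbow: Corner brace, equal L, arms 28 mm wide: origin at the centre of the corner square, x along the bisector; arms run at +45 and -45 degrees from x to 76 mm from the origin. Balances 30 mm along +x; pinch one arm at about 40 mm from the origin. Plywood, 18 mm thick, origin at mid thickness; the same shape when turned over about x. About 55 g.
- slot_long: Compartment for the long batten. Origin on its floor, 10 mm above the table. Home: the part's origin is 9 mm straight above this one and its x runs along this x (either way round). Black ribs 6 mm high, 5 mm thick run all round with 5 mm of play on every side; a seated part stands 12 mm above them.
- slot_short: Compartment for the short batten. Origin on its floor, 10 mm above the table. Home: the part's origin is 9 mm straight above this one and its x runs along this x (either way round). Black ribs 6 mm high, 5 mm thick run all round with 5 mm of play on every side; a seated part stands 12 mm above them.
- slot_paddle: Compartment for the paddle. Origin on its floor, 10 mm above the table. Home: the part's origin is 9 mm straight above this one and its x runs along this x. Black ribs 6 mm high, 5 mm thick run all round with 5 mm of play on every side; a seated part stands 12 mm above them.
- slot_tee: Compartment for the T brace. Origin on its floor, 10 mm above the table. Home: the part's origin is 9 mm straight above this one and its x runs along this x. Black ribs 6 mm high, 5 mm thick run all round with 5 mm of play on every side; a seated part stands 12 mm above them.
- slot_elbow: Compartment for the corner brace. Origin on its floor, 10 mm above the table. Home: the part's origin is 9 mm straight above this one and its x runs along this x. Black ribs 6 mm high, 5 mm thick run all round with 5 mm of play on every side; a seated part stands 12 mm above them.
- lever (a joint): Sprung pump lever, rad: 0 up at rest, 0.7 fully down on its stop. It points from its pivot towards the robot (-x of unit), 20 degrees above level at rest and 20 degrees below when down. It springs up by itself; about 3 N on the pad starts it and 9 N holds it down.
- lever_pad (a point): Centre of the top face of the lever's black flat grip, 75 mm long, 36 mm wide, 16 mm thick; press it down here with closed fingers. It is about 175 mm above the table at rest and 50 mm when down, on a radius of 183 mm about the pivot; this frame turns with the lever.
- lever_pivot (a point): Pivot of the lever, 105 mm above the table; its axis is along y of unit.
- hammer: Bystander: hammer, 260 mm long, lying on the bench near the pump. Leave alone.
- glue_jar: Bystander: closed glue jar, 80 mm wide, 100 mm high. Leave alone.
- tin: Bystander: open metal cup, 70 mm wide, 80 mm high, beyond the tray. Leave alone.
Not all that is in view belongs to the job. What is shaped like the short but blue or white is not meant.

How it is judged:
By the outcome, as a careful person would: the job done as asked, in the order asked, and still so for the second after the job is handed in, with the robot touching nothing.
Of long, short, paddle, tee, elbow only 4 to 5 are there at a start; the rules pass over those that are not, and their reading is None.
At some moment in a run one of long, short, paddle, tee, elbow may be knocked a few centimetres aside while the robot is not near it.
Once in a run the grip may slacken for a moment while it holds something.
It also fails if it takes over 200 s, if anything falls off the work surface, if the arm or the gripper's body presses on something with over 40 N, if the wrist force passes 120 N, or if a joint passes its speed limit or range.

## Working session

There is one attempt and no reset: what is moved stays moved. The work goes in short steps, Python scripts to look and compute and a shell command to move; the robot and the scene stay as the last step left them, time stands still between calls to the robot, and variables do not carry over. Pictures are saved under pics/ and viewed, at most 14 in all, crops included, and the job is handed in when it is done.

```bash
mkdir -p pics; ls; cat > h.py <<'E'
import numpy as np, cv2
from workcell import get_obs, get_image, camera_params, close_job
from scipy.spatial.transform import Rotation as R
def world(name,u,v,depth=None,z=None):
    p=camera_params(name);K=np.array(p["camera_matrix"]);E=np.array(p["extrinsics"])
    d=np.array([(u-K[0,2])/K[0,0],(v-K[1,2])/K[1,1]]);s=d.copy()
    for _ in range(20): s=d/(1+p["k1"]*(s@s))
    r=np.array([s[0],s[1],1.])
    if depth is not None: return (E@np.r_[r*depth,1])[:3]
    w=E[:3,:3]@r;o=E[:3,3];return o+w*(z-o[2])/w[2]
def save(im,fn): cv2.imwrite(fn,im[:,:,::-1])
E
python3 - <<'E'
from h import *
for n in("top","side"):
    im,d=get_image(n);save(im,f"pics/{n}0.png");np.save(f"{n}0.npy",d);np.save(f"{n}0c.npy",im)
    print(n,camera_params(n))
print(get_obs())
E
```

```text
pics
top {'camera_matrix': array([[465.36053078,   0.        , 283.88788214],
       [  0.        , 465.36053078, 202.4331313 ],
       [  0.        ,   0.        ,   1.        ]]), 'k1': 0.05112064514139586, 'extrinsics': array([[-9.72968516e-03, -9.89104864e-01,  1.46890782e-01,
         2.96783620e+02],
       [-9.99797985e-01,  7.03895019e-03, -1.88266392e-02,
        -4.09417667e+01],
       [ 1.75875635e-02, -1.47044285e-01, -9.88973536e-01,
         1.69766554e+03],
       [ 0.00000000e+00,  0.00000000e+00,  0.00000000e+00,
         1.00000000e+00]])}
side {'camera_matrix': array([[472.52359958,   0.        , 279.80368002],
       [  0.        , 472.52359958, 212.10534448],
       [  0.        ,   0.        ,   1.        ]]), 'k1': -0.09083243039591987, 'extrinsics': array([[-8.11783858e-01, -4.24412310e-01,  4.01099937e-01,
         6.94067818e+01],
       [-5.83873855e-01,  6.01569030e-01, -5.45166052e-01,
         6.07051022e+02],
       [-9.91411646e-03, -6.76748767e-01, -7.36147279e-01,
         1.02407270e+03],
       [ 0.00000000e+00,  0.00000000e+00,  0.00000000e+00,
         1.00000000e+00]])}
{'t': 0.1, 'qpos': array([-1.18997264e+00,  4.23748114e-01,  1.63056188e+00, -1.31118817e-05,
        1.08860698e+00, -1.89864337e-02]), 'qvel': array([-1.59469518e-03, -2.51259718e-04, -1.76253564e-03, -1.06571606e-03,
       -6.64652537e-05, -1.24870091e-03]), 'joint_torque': array([ 8.30844419e-04, -5.45613205e+01, -2.74325520e+01,  6.46289787e-02,
        1.87571225e-02, -4.73085549e-05]), 'ee_pos': array([ 243.12834191, -575.25533216,  222.00992592]), 'orientation': array([-3.07775257e+00, -6.23596877e-01,  3.92084954e-04]), 'ft_force': array([ 0.24131177, -0.32449974, -0.72124213]), 'moment': array([-0.00300646,  0.01804834, -0.03681774]), 'grasp_force': 0.0, 'width': 88.29962237503919}
```

View pics/top0.png

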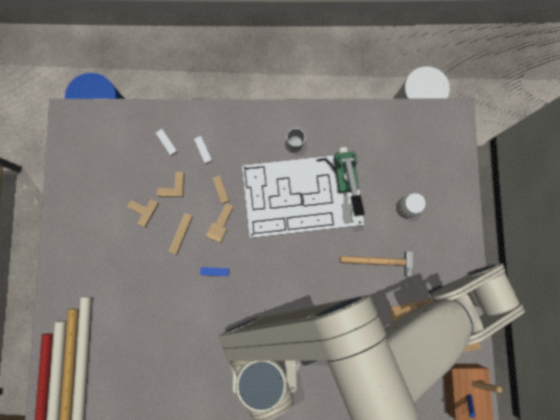

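View pics/side0.png

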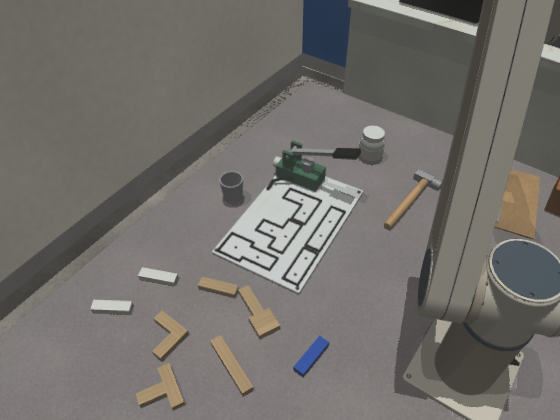

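Candidates: in the side view, wooden short at (218,287); look-alikes are the white ones at (158,276) and (111,307) and the blue one at (311,356). The others are long (231,364), paddle (258,310), elbow (170,335) and tee (160,387). By description I take the wooden short. Next is a close metric (ortho) crop of parts and tray to check.

```bash
cat >> h.py <<'E'
def project(name,P):
    p=camera_params(name);K=np.array(p["camera_matrix"]);E=np.linalg.inv(np.array(p["extrinsics"]))
    c=P@E[:3,:3].T+E[:3,3];s=c[...,:2]/c[...,2:];s=s*(1+p["k1"]*(s**2).sum(-1,keepdims=True))
    return s[...,0]*K[0,0]+K[0,2],s[...,1]*K[1,1]+K[1,2]
def ortho(name,im,z,x0,x1,y0,y1,s=2.):
    # rows: x decreasing, cols: y decreasing, s px per mm
    X,Y=np.meshgrid(np.arange(x1,x0,-1/s),np.arange(y1,y0,-1/s),indexing='ij')
    u,v=project(name,np.stack([X,Y,np.full_like(X,z)],-1))
    return cv2.remap(im,u.astype(np.float32),v.astype(np.float32),cv2.INTER_CUBIC)
E
python3 - <<'E'
from h import *
for n,u,v in(("side",218,287),("side",160,387),("top",221,189),("top",145,210)):print(world(n,u,v,z=18).round())
for n,u,v in(("top",245,166),("top",340,160),("top",363,224),("top",251,236)):print(world(n,u,v,z=10).round())
for n in("top","side"):
    im=np.load(n+"0c.npy")
    a=ortho(n,im,18,350,720,120,500,1.5);b=ortho(n,im,10,350,720,-330,150,1.5)
    save(a,f"pics/p_{n}.png");save(b,f"pics/t_{n}.png");print(a.shape,b.shape)
    d=np.load(n+"0.npy");u,v=(218,287) if n=="side" else (221,189)
    print(world(n,u,v,depth=d[v,u]))
E
```

```text
[595. 162.  18.]
[528. 437.  18.]
[598. 156.  18.]
[522. 428.  18.]
[685.  70.  10.]
[ 706. -283.   10.]
[ 466. -361.   10.]
[425.  47.  10.]
(555, 570, 3) (555, 720, 3)
[597.11168667 156.10044423  20.19586172]
(555, 570, 3) (555, 720, 3)
[592.43949604 164.07919123  22.91497127]
```

```bash
python3 - <<'E'
from h import *
im=np.load("side0c.npy");t=np.load("top0c.npy")
save(ortho("side",im,18,400,680,100,480,2),"pics/p_side2.png")
save(ortho("top",t,10,400,740,-390,100,1.6),"pics/t_top2.png")
E
```

```text
(no output)
```

View pics/p_side2.png

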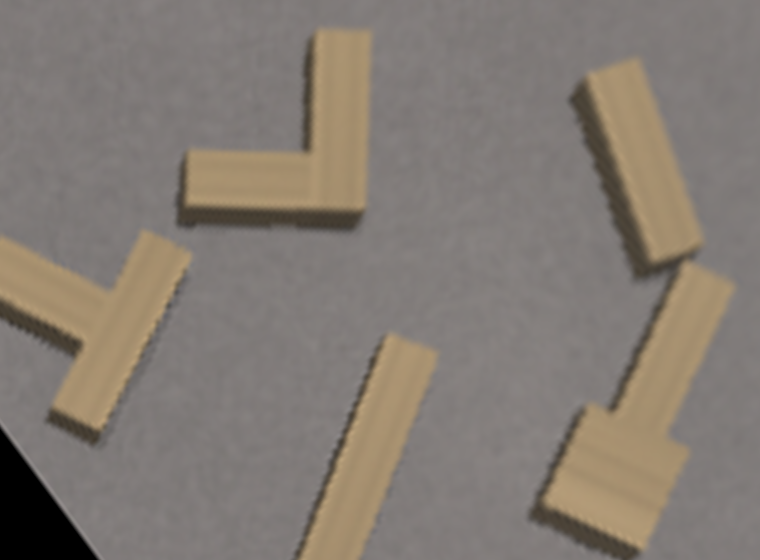

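View pics/t_top2.png

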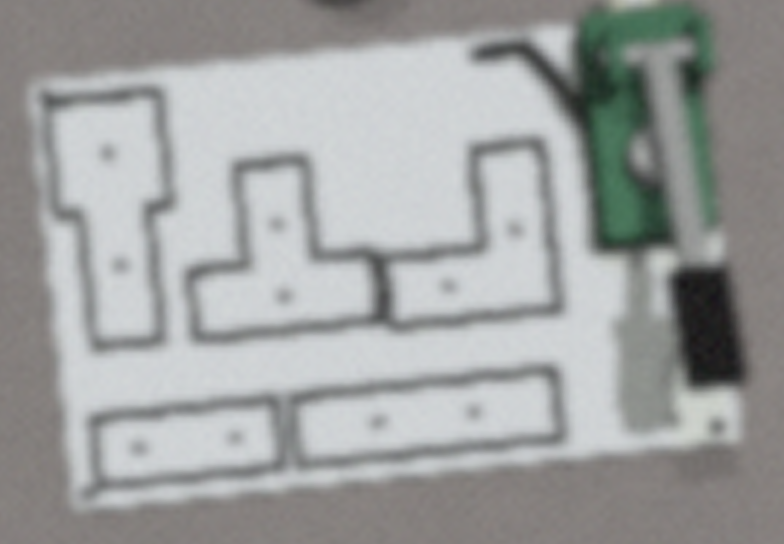

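The ortho crops confirm the choice. All five wooden parts are present:
- Side crop (2 px/mm): elbow corner (340,180), short (642,163), paddle head (615,480), tee bar (120,335), long top end (412,345).
- Tray crop (1.6 px/mm): paddle head slot (108,152), tee bar (284,298), elbow corner (520,282), short (187,442), long (427,417), lever pad near (708,325).

Next I fit the poses from these guesses.

```bash
cat >> h.py <<'E'
from scipy.optimize import minimize
S={'long':[(-75,-14),(75,-14),(75,14),(-75,14)],'short':[(-50,-14),(50,-14),(50,14),(-50,14)],
'paddle':[(-28,-28),(28,-28),(28,-14),(112,-14),(112,14),(28,14),(28,28),(-28,28)],
'tee':[(-14,-50),(14,-50),(14,-14),(76,-14),(76,14),(14,14),(14,50),(-14,50)]}
c=np.sqrt(.5);_L=np.array([(-14,-14),(76,-14),(76,14),(14,14),(14,76),(-14,76)])
S['elbow']=[(c*(x+y),c*(y-x)) for x,y in _L]
def _grid(poly):
    P=np.array(poly,float);g=np.arange(-95,125,1.5);X,Y=np.meshgrid(g,g);c=P.astype(np.float32).reshape(-1,1,2)
    D=np.array([[cv2.pointPolygonTest(c,(float(x),float(y)),True) for x in g] for y in g])
    return X,Y,D
_G={k:_grid(v) for k,v in S.items()}
def fit(name,im,part,pose,z,slot=False):
    ch=cv2.GaussianBlur((im.astype(np.float32).mean(2) if slot else im[:,:,0].astype(np.float32)),(0,0),.7)
    X,Y,D=_G[part];m=D>-13 if slot else D>-7;x,y,D=X[m],Y[m],D[m]
    if slot: a=(D<-4.5)&(D>-10.5);b=~a&(D<12)
    else: a=D<-.7;b=(D>.7)&(D<8)
    def cost(p):
        t=np.radians(p[2]);P=np.stack([p[0]+x*np.cos(t)-y*np.sin(t),p[1]+x*np.sin(t)+y*np.cos(t),np.full_like(x,z)],-1)
        u,v=project(name,P);q=cv2.remap(ch,u.astype(np.float32),v.astype(np.float32),cv2.INTER_LINEAR).ravel()
        return q[a].mean()-q[b].mean()
    best=None
    for dx in(-6,0,6):
        for dy in(-6,0,6):
            r=minimize(cost,np.add(pose,(dx,dy,0)),method='Nelder-Mead',options=dict(initial_simplex=np.add(pose,(dx,dy,0))+np.array([[0,0,0],[6,0,0],[0,6,0],[0,0,5]]),maxiter=150))
            if best is None or r.fun<best.fun: best=r
    return best.x.round(1),round(float(best.fun),1)
PG={'elbow':(590,310,45),'short':(598,159,18),'paddle':(440,172,-24.5),'tee':(512,420,62),'long':(437,301,-21)}
SG={'paddle':(645,32,185),'tee':(554,-77,5),'elbow':(564,-225,50),'short':(464,-17,95),'long':(479,-167,95)}
E
python3 - <<'E'
from h import *
for n in("top","side"):
    im=np.load(n+"0c.npy")
    for k in S: print(n,k,fit(n,im,k,PG[k],18),'slot',fit(n,im,k,SG[k],15,True))
E
```

```text
top long (array([439. , 302.5, -21.2]), -30.8) slot (array([ 478.6, -165.3,   96.1]), -38.9)Traceback (most recent call last):
  File "<stdin>", line 4, in <module>
  File "h.py", line 44, in fit
    r=minimize(cost,np.add(pose,(dx,dy,0)),method='Nelder-Mead',options=dict(initial_simplex=np.add(pose,(dx,dy,0))+np.array([[0,0,0],[6,0,0],[0,6,0],[0,0,5]]),maxiter=150))
    res = _minimize_neldermead(fun, x0, args, callback, bounds=bounds,
                               **options)
    fxcc = func(xcc)
    fx = function(np.copy(x), *(wrapper_args + args))
  File "h.py", line 39, in cost
    u,v=project(name,P);q=cv2.remap(ch,u.astype(np.float32),v.astype(np.float32),cv2.INTER_LINEAR).ravel()
        ~~~~~~~^^^^^^^^
  File "h.py", line 13, in project
    p=camera_params(name);K=np.array(p["camera_matrix"]);E=np.linalg.inv(np.array(p["extrinsics"]))
ValueError: time passes only in moves, steps and waits
```

```bash
sed -i 's/^from workcell.*/from workcell import get_obs, get_image, close_job\nimport workcell, functools\ncamera_params=functools.lru_cache(None)(workcell.camera_params)/' h.py
python3 - <<'E'
from h import *
for n in("top","side"):
    im=np.load(n+"0c.npy")
    for k in S: print(n,k,fit(n,im,k,PG[k],18),'slot',fit(n,im,k,SG[k],15,True))
o=get_obs();print(o['t'])
E
```

```text
top long (array([439. , 302.5, -21.2]), -30.8) slot (array([ 478.6, -165.3,   96.1]), -38.9)
top short (array([599.5, 160. ,  19.7]), -27.1) slot (array([462.8, -17.2,  96. ]), -36.7)
top paddle (array([440.7, 174.3, -25. ]), -29.4) slot (array([643.1,  32.7, 186.4]), -38.4)
top tee (array([514.5, 420.6,  62.5]), -30.2) slot (array([554.9, -78. ,   6.5]), -40.1)
top elbow (array([588.8, 313.3,  43.6]), -30.8) slot (array([ 565. , -223.9,   50.5]), -41.4)
side long (array([439.3, 299.4, -21.2]), -40.4) slot (array([ 479.9, -165.7,   96.1]), -79.6)
side short (array([600.7, 157.7,  19.4]), -45.9) slot (array([463.9, -17.2,  96.2]), -81.3)
side paddle (array([441.2, 171.2, -24.8]), -44.7) slot (array([644.3,  32.1, 186.1]), -85.1)
side tee (array([515.6, 419. ,  62.6]), -47.0) slot (array([556. , -77.6,   6.2]), -80.2)
side elbow (array([589.1, 310.2,  43.5]), -46.7) slot (array([ 566.8, -224.8,   51.1]), -77.1)
0.1
```

Both cameras agree within 3 mm. I start with the long batten by moving over towards the parts, and the fits show the tray turned by about 6.1°.

```bash
cat >> h.py <<'E'
def state():
    o=get_obs();M=R.from_rotvec(o['orientation']).as_matrix();phi=np.degrees(np.arctan2(M[1,0],M[0,0]))
    tilt=np.degrees(np.arccos(-M[2,2]))
    print('t',round(o['t'],2),'tcp',o['ee_pos'].round(1),'phi',phi.round(1),'tilt',tilt.round(2),'q1,q6',np.degrees(o['qpos'][[0,5]]).round(),'F',o['ft_force'].round(1),'w',round(o['width'],1),'g',round(o['grasp_force'],1));return o,M,phi
def go(x,y,z,phi=None):
    "tool-axis shift now (mm), and shift if the twist to phi is done first"
    o,M,f=state();d=np.array([x,y,z])-o['ee_pos'];print('shift now',(M.T@d).round(1))
    if phi is not None:
        tw=(f-phi+180)%360-180;N=M@R.from_rotvec([0,0,np.radians(tw)]).as_matrix();print('twist z',round(tw,1),'shift after',(N.T@d).round(1))
E
python3 -m creep '{"delta_pos":[[0.024,-0.0265,0],[0.024,-0.0265,0],[0.024,-0.0265,0],[0.024,-0.0265,0],[0.024,-0.0265,0],[0.024,-0.0265,0],[0.024,-0.0265,0],[0.024,-0.0265,0],[0.024,-0.0265,0],[0.024,-0.0265,0],[0.024,-0.0265,0],[0.024,-0.0265,0],[0.024,-0.0265,0],[0.024,-0.0265,0],[0.024,-0.0265,0],[0.024,-0.0265,0],[0.024,-0.0265,0],[0.024,-0.0265,0],[0.024,-0.0265,0],[0.024,-0.0265,0]],"twist":[[0,0,0],[0,0,0],[0,0,0],[0,0,0],[0,0,0],[0,0,0],[0,0,0],[0,0,0],[0,0,0],[0,0,0],[0,0,0],[0,0,0],[0,0,0],[0,0,0],[0,0,0],[0,0,0],[0,0,0],[0,0,0],[0,0,0],[0,0,0]]}' 0.6
python3 -m creep '{"delta_pos":[[0,0,0],[0,0,0],[0,0,0],[0,0,0],[0,0,0],[0,0,0],[0,0,0],[0,0,0],[0,0,0],[0,0,0],[0,0,0],[0,0,0],[0,0,0],[0,0,0],[0,0,0],[0,0,0],[0,0,0],[0,0,0],[0,0,0],[0,0,0]],"twist":[[0,0,-6.8],[0,0,-6.8],[0,0,-6.8],[0,0,-6.8],[0,0,-6.8],[0,0,-6.8],[0,0,-6.8],[0,0,-6.8],[0,0,-6.8],[0,0,-6.8],[0,0,-6.8],[0,0,-6.8],[0,0,-6.8],[0,0,-6.8],[0,0,-6.8],[0,0,-6.8],[0,0,-6.8],[0,0,-6.8],[0,0,-6.8],[0,0,-6.8]]}'
python3 -c "
from h import *
go(439.2,301,120,158.8)"
```

```text
t: 1.77
ee_pos: [479.2, 101.2, 222.5]
orientation: [3.079, 0.624, -0.0]
ft_force: [0.8, -0.4, 0.7]
width: 52.6
grasp_force: 0.0
t: 3.43
ee_pos: [478.8, 99.3, 222.4]
orientation: [-0.566, -3.09, 0.0]
ft_force: [0.8, 0.3, 0.1]
width: 52.6
grasp_force: 0.0
t 3.43 tcp [478.8  99.3 222.4] phi 159.2 tilt 0.04 q1,q6 [ 10. -59.] F [0.8 0.3 0.1] w 52.6 g 0.0
shift now [108.5 174.6 102.4]
twist z 0.4 shift after [109.8 173.7 102.4]
```

```bash
cat >> h.py <<'E'
def look(*parts,cams=("top","side")):
    for n in cams:
        im,_=get_image(n);np.save(n+"_last.npy",im)
        for k in parts: print(n,k,*fit(n,im,k,PG[k],18))
E
python3 -m creep '{"delta_pos":[[0.0136,0.0218,0],[0.0136,0.0218,0],[0.0136,0.0218,0],[0.0136,0.0218,0],[0.0136,0.0218,0],[0.0136,0.0218,0.02],[0.0136,0.0218,0.03],[0.0136,0.0218,0.03],[0,0,0]],"twist":[[0,0,0],[0,0,0],[0,0,0],[0,0,0],[0,0,0],[0,0,0],[0,0,0],[0,0,0],[0,0,0]]}'
python3 -c "
from h import *
look('long');go(439.2,301,9,158.8)"
```

```text
t: 4.18
ee_pos: [436.9, 302.6, 137.6]
orientation: [-0.57, -3.083, 0.007]
ft_force: [-0.8, 0.2, 0.5]
width: 52.5
grasp_force: 0.0
top long [473.1 293.1 -32.3] -9.1
side long [438.9 298.2 -23.8] -20.5
t 4.28 tcp [439.3 301.1 141.4] phi 159.0 tilt 0.2 q1,q6 [ 33. -36.] F [ 0.4 -1.   0.5] w 52.7 g 0.0
shift now [ -0.2   0.2 132.4]
twist z 0.2 shift after [ -0.2   0.2 132.4]
```

```bash
python3 -m creep '{"delta_pos":[[0,0,0.022],[0,0,0.03],[0,0,0.03],[0,0,0.025],[0,0,0.015],[0,0,0.01],[0,0,0],[0,0,0]],"twist":[[0,0,0],[0,0,0],[0,0,0],[0,0,0],[0,0,0],[0,0,0],[0,0,0],[0,0,0]]}'
python3 -m creep '{"delta_pos":[[0,0,0],[0,0,0],[0,0,0],[0,0,0],[0,0,0],[0,0,0],[0,0,0],[0,0,0]],"twist":[[0,0,0],[0,0,0],[0,0,0],[0,0,0],[0,0,0],[0,0,0],[0,0,0],[0,0,0]]}' 0.1
python3 -m creep '{"delta_pos":[[0,0,-0.01],[0,0,-0.02],[0,0,-0.03],[0,0,-0.03],[0,0,-0.03],[0,0,-0.02],[0,0,0],[0,0,0]],"twist":[[0,0,0],[0,0,0],[0,0,0],[0,0,0],[0,0,0],[0,0,0],[0,0,0],[0,0,0]]}'
python3 -c "
from h import *
go(479.2,-165.5,120,96.1)"
```

```text
t: 4.95
ee_pos: [441.3, 301.0, 11.6]
orientation: [0.576, 3.088, 0.001]
ft_force: [-0.3, -0.1, 0.1]
width: 52.6
grasp_force: 0.0
t: 5.62
ee_pos: [440.8, 301.5, 11.4]
orientation: [0.575, 3.088, 0.001]
ft_force: [-0.8, -0.5, 6.4]
width: 27.3
grasp_force: 30.0
t: 6.28
ee_pos: [440.8, 301.6, 152.1]
orientation: [0.574, 3.087, 0.003]
ft_force: [-0.5, 0.1, -1.3]
width: 27.6
grasp_force: 30.0
t 6.28 tcp [440.8 301.6 152.1] phi 158.9 tilt 0.16 q1,q6 [ 33. -36.] F [-0.5  0.1 -1.3] w 27.6 g 30.0
shift now [-203.8 -422.1   31.4]
twist z 62.8 shift after [-468.6  -11.6   31.4]
```

```bash
python3 -m creep '{"delta_pos":[[0,0,0],[0,0,0],[0,0,0],[0,0,0],[0,0,0],[0,0,0],[0,0,0],[0,0,0],[0,0,0]],"twist":[[0,0,6.98],[0,0,6.98],[0,0,6.98],[0,0,6.98],[0,0,6.98],[0,0,6.98],[0,0,6.98],[0,0,6.98],[0,0,6.98]]}'
python3 -m creep '{"delta_pos":[[-0.015,-0.0008,0],[-0.03,-0.0008,0],[-0.035,-0.0008,0],[-0.035,-0.0008,0],[-0.035,-0.0008,0],[-0.035,-0.0008,0],[-0.035,-0.0008,0],[-0.035,-0.0008,0],[-0.035,-0.0008,0],[-0.035,-0.0008,0],[-0.035,-0.0008,0],[-0.035,-0.0008,0],[-0.035,-0.0008,0],[-0.03,-0.0008,0],[-0.01,0,0],[0,0,0],[0,0,0]],"twist":[[0,0,0],[0,0,0],[0,0,0],[0,0,0],[0,0,0],[0,0,0],[0,0,0],[0,0,0],[0,0,0],[0,0,0],[0,0,0],[0,0,0],[0,0,0],[0,0,0],[0,0,0],[0,0,0],[0,0,0]]}'
python3 -c "
from h import *
go(479.3,-166.8,21.5,96.1)
for n in ('top','side'):
    im,_=get_image(n);o=get_obs();z=o['ee_pos'][2]-11.4+18
    print(n,fit(n,im,'long',(479,-166,96),z));a=ortho(n,im,z,420,550,-270,-60,1.8);save(a,f'pics/h_{n}.png')
a=np.vstack([cv2.imread('pics/h_top.png'),cv2.imread('pics/h_side.png')]);cv2.imwrite('pics/h1.png',a)
"
```

```text
t: 7.03
ee_pos: [439.3, 300.5, 148.9]
orientation: [-2.107, -2.329, 0.005]
ft_force: [1.0, 1.0, -1.9]
width: 27.6
grasp_force: 30.0
t: 8.45
ee_pos: [477.8, -167.1, 149.8]
orientation: [-2.099, -2.334, 0.001]
ft_force: [-0.6, 0.0, -0.5]
width: 27.6
grasp_force: 30.0
t 8.45 tcp [ 477.8 -167.1  149.8] phi 96.1 tilt 0.14 q1,q6 [-21. -27.] F [-0.6  0.  -0.5] w 27.6 g 30.0
shift now [-1.000e-01  1.800e+00  1.282e+02]
twist z -0.0 shift after [-1.000e-01  1.800e+00  1.282e+02]
top (array([ 493.5, -227.2,  161.3]), -16.8)
side (array([ 498.8, -135.6,   94.2]), -37.3)
```

View pics/h1.png

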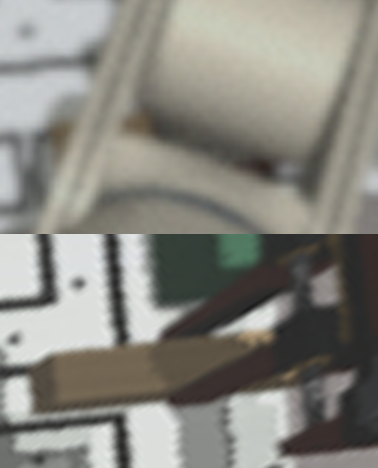

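The top view (upper half) is blocked by the wrist. In the side half the held batten's left end is at about (42,385), near where expected, so I lower it.

```bash
python3 -m creep '{"delta_pos":[[0,0.0018,0.02],[0,0,0.03],[0,0,0.03],[0,0,0.02],[0,0,0.01],[0,0,0.008],[0,0,0],[0,0,0]],"twist":[[0,0,0],[0,0,0],[0,0,0],[0,0,0],[0,0,0],[0,0,0],[0,0,0],[0,0,0]]}'
python3 -c "
from h import *
go(479.3,-166.8,21.5,96.1)"
```

```text
t: 9.22
ee_pos: [481.3, -166.8, 33.2]
orientation: [2.099, 2.337, 0.0]
ft_force: [-0.5, -0.6, 0.6]
width: 27.6
grasp_force: 30.0
t 9.22 tcp [ 481.3 -166.8   33.2] phi 96.1 tilt 0.02 q1,q6 [-20. -27.] F [-0.5 -0.6  0.6] w 27.6 g 30.0
shift now [ 0.2 -2.  11.7]
twist z 0.0 shift after [ 0.2 -2.  11.7]
```

```bash
python3 -m creep '{"delta_pos":[[0,-0.001,0.004],[0,0,0.004],[0,0,0.003],[0,0,0.0],[0,0,0]],"twist":[[0,0,0],[0,0,0],[0,0,0],[0,0,0],[0,0,0]]}'
python3 -c "
from h import *
go(479.3,-166.8,21.5,96.1)"
```

```text
t: 9.63
ee_pos: [479.9, -167.3, 21.7]
orientation: [-2.101, -2.336, 0.0]
ft_force: [0.9, 0.6, -0.6]
width: 27.6
grasp_force: 30.0
t 9.63 tcp [ 479.9 -167.3   21.7] phi 96.1 tilt 0.0 q1,q6 [-21. -27.] F [ 0.9  0.6 -0.6] w 27.6 g 30.0
shift now [ 0.6 -0.5  0.2]
twist z -0.0 shift after [ 0.6 -0.5  0.2]
```

```bash
python3 -m creep '{"delta_pos":[[0,0,0],[0,0,0],[0,0,0],[0,0,0],[0,0,-0.01],[0,0,-0.02],[0,0,-0.03],[0,0,-0.03],[0,0,-0.03],[0,0,-0.02],[0,0,0]],"twist":[[0,0,0],[0,0,0],[0,0,0],[0,0,0],[0,0,0],[0,0,0],[0,0,0],[0,0,0],[0,0,0],[0,0,0],[0,0,0]]}' 0.55
python3 -c "
from h import *
go(600,159,130,19.6)"
```

```text
t: 10.55
ee_pos: [482.4, -168.2, 166.6]
orientation: [2.095, 2.331, 0.005]
ft_force: [1.3, -0.4, 0.2]
width: 48.2
grasp_force: 0.0
t 10.55 tcp [ 482.4 -168.2  166.6] phi 96.1 tilt 0.46 q1,q6 [-21. -27.] F [ 1.3 -0.4  0.2] w 48.2 g 0.0
shift now [313.  151.3  36.5]
twist z 76.5 shift after [ 220.3 -269.    36.5]
```

```bash
python3 -m creep '{"delta_pos":[[0.0285,0.0138,0],[0.0285,0.0138,0],[0.0285,0.0138,0],[0.0285,0.0138,0],[0.0285,0.0138,0],[0.0285,0.0138,0],[0.0285,0.0138,0],[0.0285,0.0138,0],[0.0285,0.0138,0],[0.0285,0.0138,0],[0.0285,0.0138,0]],"twist":[[0,0,0],[0,0,0],[0,0,0],[0,0,0],[0,0,0],[0,0,0],[0,0,0],[0,0,0],[0,0,0],[0,0,0],[0,0,0]]}'
python3 -m creep '{"delta_pos":[[0,0,0],[0,0,0],[0,0,0],[0,0,0],[0,0,0],[0,0,0],[0,0,0],[0,0,0.01],[0,0,0.01],[0,0,0.01],[0,0,0.01],[0,0,0]],"twist":[[0,0,6.95],[0,0,6.95],[0,0,6.95],[0,0,6.95],[0,0,6.95],[0,0,6.95],[0,0,6.95],[0,0,6.95],[0,0,6.95],[0,0,6.95],[0,0,6.95],[0,0,0]]}'
python3 -c "
from h import *
look('short','paddle');
for n in ('top','side'): print(fit(n,np.load(n+'_last.npy'),'long',(479,-165,96.1),28))
go(600,159,9,19.6)"
```

```text
t: 11.47
ee_pos: [597.3, 162.1, 161.1]
orientation: [-2.1, -2.336, 0.002]
ft_force: [0.3, -0.1, 0.1]
width: 48.1
grasp_force: 0.0
t: 12.47
ee_pos: [595.7, 160.1, 119.2]
orientation: [3.096, 0.529, -0.007]
ft_force: [-0.8, -0.2, -0.0]
width: 48.1
grasp_force: 0.0
top short [629.  150.5  12.8] -31.2
top paddle [ 4.183e+02  1.380e+02 -1.000e-01] -12.3
side short [601.7 158.9  17.9] -20.0
side paddle [440.3 172.  -24.2] -20.2
(array([ 479.3, -164.9,   96.1]), -28.1)
(array([ 479.5, -161.9,   96. ]), -54.6)
t 12.57 tcp [597.  160.4 121.1] phi 19.9 tilt 0.09 q1,q6 [14. 84.] F [-0.3  0.1 -0.3] w 48.3 g 0.0
shift now [  2.5   2.4 112.1]
twist z 0.3 shift after [  2.5   2.4 112.1]
```

```bash
python3 -m creep '{"delta_pos":[[0.0025,0.0015,0.022],[0,0,0.03],[0,0,0.03],[0,0,0.015],[0,0,0.01],[0,0,0.005],[0,0,0],[0,0,0]],"twist":[[0,0,0],[0,0,0],[0,0,0],[0,0,0],[0,0,0],[0,0,0],[0,0,0],[0,0,0]]}'
python3 -m creep '{"delta_pos":[[0,0,0],[0,0,0],[0,0,0],[0,0,0],[0,0,0],[0,0,0],[0,0,0]],"twist":[[0,0,0],[0,0,0],[0,0,0],[0,0,0],[0,0,0],[0,0,0],[0,0,0]]}' 0.1
python3 -m creep '{"delta_pos":[[0,0,-0.01],[0,0,-0.02],[0,0,-0.03],[0,0,-0.03],[0,0,-0.03],[0,0,-0.02],[0,0,0],[0,0,0]],"twist":[[0,0,0],[0,0,0],[0,0,0],[0,0,0],[0,0,0],[0,0,0],[0,0,0],[0,0,0]]}'
python3 -c "
from h import *
go(463.4,-17.2,150,96.1)"
```

```text
t: 13.23
ee_pos: [601.2, 160.2, 10.6]
orientation: [-3.095, -0.537, -0.002]
ft_force: [0.8, 0.2, -0.0]
width: 48.4
grasp_force: 0.0
t: 13.82
ee_pos: [601.0, 160.1, 10.5]
orientation: [-3.095, -0.536, -0.002]
ft_force: [-1.7, -0.8, 5.4]
width: 27.6
grasp_force: 30.0
t: 14.48
ee_pos: [601.1, 160.2, 151.2]
orientation: [-3.095, -0.536, -0.004]
ft_force: [-0.0, -0.2, -0.7]
width: 27.3
grasp_force: 30.0
t 14.48 tcp [601.1 160.2 151.2] phi 19.6 tilt 0.16 q1,q6 [14. 84.] F [-0.  -0.2 -0.7] w 27.3 g 30.0
shift now [-189.3  120.8    0.7]
twist z -76.5 shift after [-161.8 -155.8    0.7]
```

```bash
python3 -m creep '{"delta_pos":[[0,0,0],[0,0,0],[0,0,0],[0,0,0],[0,0,0],[0,0,0],[0,0,0],[0,0,0],[0,0,0],[0,0,0],[0,0,0]],"twist":[[0,0,-6.95],[0,0,-6.95],[0,0,-6.95],[0,0,-6.95],[0,0,-6.95],[0,0,-6.95],[0,0,-6.95],[0,0,-6.95],[0,0,-6.95],[0,0,-6.95],[0,0,-6.95]]}'
python3 -m creep '{"delta_pos":[[-0.01,-0.01,0],[-0.02,-0.02,0],[-0.025,-0.024,0],[-0.025,-0.024,0],[-0.025,-0.024,0],[-0.025,-0.024,0],[-0.02,-0.02,0],[-0.01,-0.01,0],[0,0,0],[0,0,0]],"twist":[[0,0,0],[0,0,0],[0,0,0],[0,0,0],[0,0,0],[0,0,0],[0,0,0],[0,0,0],[0,0,0],[0,0,0]]}'
python3 -c "
from h import *
go(463.3,-15.9,20.5,96.1)"
```

```text
t: 15.4
ee_pos: [599.1, 159.7, 147.6]
orientation: [-2.092, -2.341, 0.005]
ft_force: [-0.7, 0.5, 0.0]
width: 27.6
grasp_force: 30.0
t: 16.23
ee_pos: [462.3, -15.7, 149.2]
orientation: [-2.102, -2.334, 0.0]
ft_force: [0.5, 0.2, -0.3]
width: 27.7
grasp_force: 30.0
t 16.23 tcp [462.3 -15.7 149.2] phi 96.0 tilt 0.04 q1,q6 [-3. -9.] F [ 0.5  0.2 -0.3] w 27.7 g 30.0
shift now [ -0.3   1.1 128.7]
twist z -0.1 shift after [ -0.3   1.1 128.7]
```

```bash
python3 -m creep '{"delta_pos":[[0,0,0.02],[0,0,0.03],[0,0,0.03],[0,0,0.02],[0,0,0.01],[0,0,0.005],[0,0,0],[0,0,0]],"twist":[[0,0,0],[0,0,0],[0,0,0],[0,0,0],[0,0,0],[0,0,0],[0,0,0],[0,0,0]]}'
python3 -c "
from h import *
go(463.3,-15.9,20.5,96.1)"
```

```text
t: 16.9
ee_pos: [463.2, -15.2, 35.1]
orientation: [2.099, 2.336, 0.001]
ft_force: [-0.6, -0.3, -0.2]
width: 27.5
grasp_force: 30.0
t 16.9 tcp [463.2 -15.2  35.1] phi 96.1 tilt 0.05 q1,q6 [-3. -9.] F [-0.6 -0.3 -0.2] w 27.5 g 30.0
shift now [-0.7  0.1 14.6]
twist z 0.0 shift after [-0.7  0.1 14.6]
```

```bash
python3 -m creep '{"delta_pos":[[0,0,0.006],[0,0,0.005],[0,0,0.003],[0,0,0],[0,0,0]],"twist":[[0,0,0],[0,0,0],[0,0,0],[0,0,0],[0,0,0]]}'
python3 -m creep '{"delta_pos":[[0,0,0],[0,0,0],[0,0,0],[0,0,0],[0,0,-0.01],[0,0,-0.02],[0,0,-0.03],[0,0,-0.03],[0,0,-0.03],[0,0,-0.02],[0,0,0],[0,0,0]],"twist":[[0,0,0],[0,0,0],[0,0,0],[0,0,0],[0,0,0],[0,0,0],[0,0,0],[0,0,0],[0,0,0],[0,0,0],[0,0,0],[0,0,0]]}' 0.55
python3 -c "
from h import *
look('paddle')
for n in ('top','side'): print(fit(n,np.load(n+'_last.npy'),'short',(463,-17,96.1),28))
"
```

```text
t: 17.32
ee_pos: [462.3, -15.7, 20.7]
orientation: [-2.101, -2.336, -0.0]
ft_force: [-0.0, -0.5, -1.0]
width: 27.5
grasp_force: 30.0
t: 18.32
ee_pos: [463.0, -15.7, 162.1]
orientation: [2.099, 2.334, 0.003]
ft_force: [0.6, 0.5, -0.3]
width: 48.2
grasp_force: 0.0
top paddle [440.9 174.1 -24.8] -28.8
side paddle [441.3 171.1 -24.9] -48.6
(array([ 516.2, -142.5,   94. ]), -37.8)
(array([462.3, -20.3,  96.1]), -32.9)
```

```bash
python3 -c "
from h import *
go(482.8,153.2,120,155.1)"
```

```text
t 18.42 tcp [461.6 -15.6 160.2] phi 96.1 tilt 0.06 q1,q6 [-3. -9.] F [ 0.3 -0.5 -1.2] w 47.8 g 0.0
shift now [165.6  39.1  40.2]
twist z -59.0 shift after [ 51.7 162.   40.2]
```

```bash
python3 -m creep '{"delta_pos":[[0.0276,0.0065,0],[0.0276,0.0065,0],[0.0276,0.0065,0],[0.0276,0.0065,0],[0.0276,0.0065,0],[0.0276,0.0065,0],[0,0,0],[0,0,0],[0,0,0],[0,0,0],[0,0,0],[0,0,0.01],[0,0,0.01],[0,0,0.02],[0,0,0],[0,0,0]],"twist":[[0,0,0],[0,0,0],[0,0,0],[0,0,0],[0,0,0],[0,0,0],[0,0,-7],[0,0,-7],[0,0,-7],[0,0,-7],[0,0,-7],[0,0,-7],[0,0,-7],[0,0,-7],[0,0,-3],[0,0,0]]}'
python3 -c "
from h import *
go(482.8,153.2,10,155.1)"
```

```text
t: 19.75
ee_pos: [481.5, 152.6, 118.1]
orientation: [-0.674, -3.063, 0.004]
ft_force: [-0.4, -0.9, 0.0]
width: 48.4
grasp_force: 0.0
t 19.75 tcp [481.5 152.6 118.1] phi 155.2 tilt 0.32 q1,q6 [ 16. -49.] F [-0.4 -0.9  0. ] w 48.4 g 0.0
shift now [ -1.4   1.5 108. ]
twist z 0.1 shift after [ -1.4   1.5 108. ]
```

```bash
python3 -m creep '{"delta_pos":[[0,0,0.022],[0,0,0.03],[0,0,0.025],[0,0,0.015],[0,0,0.01],[0,0,0.006],[0,0,0],[0,0,0]],"twist":[[0,0,0],[0,0,0],[0,0,0],[0,0,0],[0,0,0],[0,0,0],[0,0,0],[0,0,0]]}'
python3 -m creep '{"delta_pos":[[0,0,0],[0,0,0],[0,0,0],[0,0,0],[0,0,0],[0,0,0],[0,0,0]],"twist":[[0,0,0],[0,0,0],[0,0,0],[0,0,0],[0,0,0],[0,0,0],[0,0,0]]}' 0.1
python3 -c "
from h import *
go(482.8,153.2,10,155.1)"
```

```text
t: 20.42
ee_pos: [483.7, 153.2, 12.9]
orientation: [0.678, 3.067, 0.0]
ft_force: [0.1, 1.3, 0.6]
width: 48.2
grasp_force: 0.0
t: 21.0
ee_pos: [484.0, 153.3, 13.4]
orientation: [0.677, 3.067, 0.001]
ft_force: [-0.6, -0.6, 7.4]
width: 27.5
grasp_force: 30.0
t 21.0 tcp [484.  153.3  13.4] phi 155.1 tilt 0.07 q1,q6 [ 16. -49.] F [-0.6 -0.6  7.4] w 27.5 g 30.0
shift now [ 1.1 -0.7  3.4]
twist z -0.0 shift after [ 1.1 -0.7  3.4]
```

```bash
python3 -m creep '{"delta_pos":[[0,0,0],[0,0,0],[0,0,0],[0,0,0.003],[0,0,0],[0,0,0]],"twist":[[0,0,0],[0,0,0],[0,0,0],[0,0,0],[0,0,0],[0,0,0]]}' 0.5
python3 -m creep '{"delta_pos":[[0,0,0],[0,0,0],[0,0,0],[0,0,0],[0,0,0],[0,0,0],[0,0,0]],"twist":[[0,0,0],[0,0,0],[0,0,0],[0,0,0],[0,0,0],[0,0,0],[0,0,0]]}' 0.1
python3 -m creep '{"delta_pos":[[0,0,-0.01],[0,0,-0.02],[0,0,-0.03],[0,0,-0.03],[0,0,-0.03],[0,0,-0.02],[0,0,0],[0,0,0]],"twist":[[0,0,0],[0,0,0],[0,0,0],[0,0,0],[0,0,0],[0,0,0],[0,0,0],[0,0,0]]}'
python3 -c "
from h import *
go(482.8,153.2,150,155.1)"
```

```text
t: 21.5
ee_pos: [483.3, 153.1, 9.4]
orientation: [-0.678, -3.067, 0.0]
ft_force: [0.1, -0.4, 0.0]
width: 43.8
grasp_force: 0.0
t: 22.08
ee_pos: [483.5, 153.2, 9.7]
orientation: [0.678, 3.068, 0.0]
ft_force: [-0.2, -0.3, -1.2]
width: 27.8
grasp_force: 30.0
t: 22.75
ee_pos: [484.2, 153.4, 151.2]
orientation: [0.677, 3.065, 0.002]
ft_force: [-0.7, -0.2, -2.1]
width: 27.2
grasp_force: 30.0
t 22.75 tcp [484.2 153.4 151.2] phi 155.1 tilt 0.18 q1,q6 [ 16. -49.] F [-0.7 -0.2 -2.1] w 27.2 g 30.0
shift now [ 1.2 -0.7  1.2]
twist z -0.0 shift after [ 1.2 -0.7  1.2]
```

```bash
python3 -m creep '{"delta_pos":[[0,0,0],[0,0,0],[0,0,0],[0,0,0],[0,0,0],[0,0,0],[0,0,0],[0,0,0],[0,0,0],[0,0,0],[0,0,0],[0,0,0],[0,0,0],[0,0,0],[0,0,0],[0,0,0],[0,0,0],[0,0,0],[0,0,0],[0,0,0]],"twist":[[0,0,7],[0,0,7],[0,0,7],[0,0,7],[0,0,7],[0,0,7],[0,0,7],[0,0,7],[0,0,7],[0,0,7],[0,0,7],[0,0,7],[0,0,7],[0,0,7],[0,0,7],[0,0,7],[0,0,7],[0,0,7],[0,0,7],[0,0,7]]}'
python3 -c "
from h import *
go(597.5,27.4,20,6.2)"
```

```text
t: 24.42
ee_pos: [482.2, 152.8, 148.0]
orientation: [3.115, 0.403, -0.005]
ft_force: [0.0, -0.3, -1.3]
width: 27.7
grasp_force: 30.0
t 24.42 tcp [482.2 152.8 148. ] phi 14.7 tilt 0.19 q1,q6 [16. 91.] F [ 0.  -0.3 -1.3] w 27.7 g 30.0
shift now [ 80.  150.6 127.8]
twist z 8.5 shift after [101.5 137.  127.8]
```

```bash
python3 -m creep '{"delta_pos":[[0,0,0],[0,0,0],[0.0085,0.0115,0],[0.017,0.023,0],[0.017,0.023,0],[0.017,0.023,0],[0.017,0.023,0],[0.017,0.023,0],[0.008,0.0105,0],[0,0,0],[0,0,0]],"twist":[[0,0,5],[0,0,3.5],[0,0,0],[0,0,0],[0,0,0],[0,0,0],[0,0,0],[0,0,0],[0,0,0],[0,0,0],[0,0,0]]}'
python3 -c "
from h import *
go(597.5,27.4,20,6.2)"
```

```text
t: 25.33
ee_pos: [599.4, 28.0, 148.5]
orientation: [-3.136, -0.18, 0.004]
ft_force: [0.1, -0.7, -1.5]
width: 27.7
grasp_force: 30.0
t 25.33 tcp [599.4  28.  148.5] phi 6.6 tilt 0.13 q1,q6 [ 2. 85.] F [ 0.1 -0.7 -1.5] w 27.7 g 30.0
shift now [ -1.7   0.5 128.5]
twist z 0.4 shift after [ -1.7   0.5 128.5]
```

```bash
python3 -m creep '{"delta_pos":[[-0.001,0,0.02],[0,0,0.03],[0,0,0.03],[0,0,0.02],[0,0,0.01],[0,0,0.005],[0,0,0],[0,0,0]],"twist":[[0,0,0.4],[0,0,0],[0,0,0],[0,0,0],[0,0,0],[0,0,0],[0,0,0],[0,0,0]]}'
python3 -c "
from h import *
go(597.5,27.4,20,6.2)
for n in ('top','side'):
    im,_=get_image(n);print(n,fit(n,im,'paddle',(643.7,32.4,186.2),42))"
```

```text
t: 26.0
ee_pos: [599.4, 29.0, 35.5]
orientation: [-3.137, -0.171, -0.001]
ft_force: [0.3, -0.2, 0.2]
width: 27.5
grasp_force: 30.0
t 26.0 tcp [599.4  29.   35.5] phi 6.2 tilt 0.05 q1,q6 [ 2. 85.] F [ 0.3 -0.2  0.2] w 27.5 g 30.0
shift now [-2.1  1.4 15.5]
twist z 0.0 shift after [-2.1  1.4 15.5]
top (array([687.6,  28.7, 208.5]), -20.0)
side (array([647. ,  11.2, 178.3]), -5.1)
```

```bash
python3 -m creep '{"delta_pos":[[-0.002,0.0012,0.004],[0,0,0.006],[0,0,0.005],[0,0,0],[0,0,0]],"twist":[[0,0,0],[0,0,0],[0,0,0],[0,0,0],[0,0,0]]}'
python3 -c "
from h import *
go(597.5,27.4,20,6.2)"
```

```text
t: 26.52
ee_pos: [597.1, 27.1, 19.3]
orientation: [-3.137, -0.169, 0.001]
ft_force: [0.5, -0.3, -0.6]
width: 27.6
grasp_force: 30.0
t 26.52 tcp [597.1  27.1  19.3] phi 6.2 tilt 0.02 q1,q6 [ 1. 85.] F [ 0.5 -0.3 -0.6] w 27.6 g 30.0
shift now [ 0.4 -0.2 -0.7]
twist z -0.0 shift after [ 0.4 -0.2 -0.7]
```

```bash
python3 -m creep '{"delta_pos":[[0,0,0],[0,0,0],[0,0,0],[0,0,0],[0,0,-0.01],[0,0,-0.02],[0,0,-0.03],[0,0,-0.03],[0,0,-0.03],[0,0,-0.02],[0,0,0],[0,0,0]],"twist":[[0,0,0],[0,0,0],[0,0,0],[0,0,0],[0,0,0],[0,0,0],[0,0,0],[0,0,0],[0,0,0],[0,0,0],[0,0,0],[0,0,0]]}' 0.55
python3 -c "
from h import *
look('elbow','tee')
for n in ('top','side'):
  for k,p in (('short',(463,-17,96.1)),('long',(479,-165,96.1)),('paddle',(643.7,32.4,186.2))): print(n,k,fit(n,np.load(n+'_last.npy'),k,p,28))
go(589+3,311.8+40,120,88.5)
"
```

```text
t: 27.52
ee_pos: [598.0, 27.2, 161.5]
orientation: [3.137, 0.17, 0.005]
ft_force: [-0.4, 0.4, 0.5]
width: 48.2
grasp_force: 0.0
top elbow [588.5 313.6  43.2] -29.8
top tee [514.4 420.5  62.4] -29.2
side elbow [589.1 310.2  43.5] -53.9
side tee [515.6 418.9  62.7] -54.2
top short (array([464.7, -21.6,  93.8]), -9.5)
top long (array([ 479.3, -165.5,   96.1]), -27.1)
top paddle (array([601.5,  33.1, 180. ]), -10.9)
side short (array([462.8, -20.3,  96.4]), -55.0)
side long (array([ 479.4, -161.7,   96.1]), -51.4)
side paddle (array([642.6,  33.7, 184.7]), -23.1)
t 27.62 tcp [596.4  27.2 159. ] phi 6.2 tilt 0.08 q1,q6 [ 1. 85.] F [-0.4  0.7 -0.6] w 48.5 g 0.0
shift now [  30.7 -323.2   39. ]
twist z -82.3 shift after [324.4 -12.8  39. ]
```

```bash
python3 -m creep '{"delta_pos":[[0,0,0],[0,0,0],[0,0,0],[0,0,0],[0,0,0],[0,0,0],[0,0,0],[0,0,0],[0,0,0],[0,0,0],[0,0,0],[0,0,0]],"twist":[[0,0,-6.85],[0,0,-6.85],[0,0,-6.85],[0,0,-6.85],[0,0,-6.85],[0,0,-6.85],[0,0,-6.85],[0,0,-6.85],[0,0,-6.85],[0,0,-6.85],[0,0,-6.85],[0,0,-6.85]]}'
python3 -m creep '{"delta_pos":[[0.027,-0.0013,0],[0.027,-0.0013,0],[0.027,-0.0013,0],[0.027,-0.0013,0],[0.027,-0.0013,0],[0.027,-0.0013,0],[0.027,-0.0013,0],[0.027,-0.0013,0],[0.027,-0.0013,0],[0.027,-0.0013,0.01],[0.027,-0.0013,0.015],[0.027,-0.0013,0.015],[0,0,0],[0,0,0]],"twist":[[0,0,0],[0,0,0],[0,0,0],[0,0,0],[0,0,0],[0,0,0],[0,0,0],[0,0,0],[0,0,0],[0,0,0],[0,0,0],[0,0,0],[0,0,0],[0,0,0]]}'
python3 -c "
from h import *
look('elbow','tee');go(590,351.9,9.5,88.4)
for n in ('top','side'):
  for k,p in (('short',(463,-17,96.1)),('paddle',(643.7,32.4,186.2))): print(n,k,fit(n,np.load(n+'_last.npy'),k,p,28))
"
```

```text
t: 28.62
ee_pos: [596.0, 27.2, 157.6]
orientation: [-2.244, -2.195, 0.004]
ft_force: [-0.8, -0.6, -0.8]
width: 48.3
grasp_force: 0.0
t: 29.78
ee_pos: [588.7, 351.8, 116.5]
orientation: [-2.249, -2.192, 0.008]
ft_force: [-0.4, -0.2, -1.1]
width: 48.1
grasp_force: 0.0
top elbow [596.4 316.2  39.1] -13.9
top tee [486.4 375.5  -5.7] -11.1
side elbow [586.6 309.3  40. ] -12.9
side tee [515.4 419.   62.4] -55.7
t 29.88 tcp [590.1 350.6 118.6] phi 88.4 tilt 0.13 q1,q6 [30. 31.] F [-0.2 -0.4  0.4] w 48.5 g 0.0
shift now [  1.4   0.  109.1]
twist z -0.0 shift after [  1.4   0.  109.1]
top short (array([463.4, -18.2,  96.1]), -30.3)
top paddle (array([642.7,  32.6, 186.6]), -26.3)
side short (array([462.9, -19.7,  96. ]), -82.3)
side paddle (array([642.9,  33.1, 186.1]), -50.5)
```

All three parts placed so far are home. Now I grasp the elbow.

```bash
python3 -m creep '{"delta_pos":[[0.0005,0,0.022],[0,0,0.03],[0,0,0.03],[0,0,0.015],[0,0,0.01],[0,0,0.003],[0,0,0],[0,0,0]],"twist":[[0,0,0],[0,0,0],[0,0,0],[0,0,0],[0,0,0],[0,0,0],[0,0,0],[0,0,0]]}'
python3 -m creep '{"delta_pos":[[0,0,0],[0,0,0],[0,0,0],[0,0,0],[0,0,0],[0,0,0],[0,0,0]],"twist":[[0,0,0],[0,0,0],[0,0,0],[0,0,0],[0,0,0],[0,0,0],[0,0,0]]}' 0.1
python3 -m creep '{"delta_pos":[[0,0,-0.01],[0,0,-0.02],[0,0,-0.03],[0,0,-0.03],[0,0,-0.03],[0,0,-0.03],[0,0,-0.02],[0,0,0]],"twist":[[0,0,0],[0,0,0],[0,0,0],[0,0,0],[0,0,0],[0,0,0],[0,0,0],[0,0,0]]}'
python3 -c "
from h import *
go(561.6,-184.5,150,96.1)"
```

```text
t: 30.55
ee_pos: [591.8, 352.3, 11.1]
orientation: [2.252, 2.189, 0.003]
ft_force: [0.5, 0.5, 0.9]
width: 48.4
grasp_force: 0.0
t: 31.13
ee_pos: [591.1, 352.3, 10.6]
orientation: [2.252, 2.19, 0.001]
ft_force: [-0.6, 0.2, 5.8]
width: 27.6
grasp_force: 30.0
t: 31.8
ee_pos: [593.2, 353.5, 185.6]
orientation: [2.251, 2.188, 0.013]
ft_force: [0.8, 0.5, -0.4]
width: 27.7
grasp_force: 30.0
t 31.8 tcp [593.2 353.5 185.6] phi 88.4 tilt 0.5 q1,q6 [30. 31.] F [ 0.8  0.5 -0.4] w 27.7 g 30.0
shift now [-538.8  -16.7   33. ]
twist z -7.7 shift after [-531.7  -88.9   33. ]
```

```bash
python3 -m creep '{"delta_pos":[[0,0,0],[0,0,0],[-0.0295,-0.005,0],[-0.0295,-0.005,0],[-0.0295,-0.005,0],[-0.0295,-0.005,0],[-0.0295,-0.005,0],[-0.0295,-0.005,0],[-0.0295,-0.005,0],[-0.0295,-0.005,0],[-0.0295,-0.005,0],[-0.0295,-0.005,0],[-0.0295,-0.005,0],[-0.0295,-0.005,0],[-0.0295,-0.005,0],[-0.0295,-0.005,0],[-0.0295,-0.005,0],[-0.0295,-0.005,0],[-0.0295,-0.005,0],[-0.0295,-0.005,0]],"twist":[[0,0,-4],[0,0,-3.7],[0,0,0],[0,0,0],[0,0,0],[0,0,0],[0,0,0],[0,0,0],[0,0,0],[0,0,0],[0,0,0],[0,0,0],[0,0,0],[0,0,0],[0,0,0],[0,0,0],[0,0,0],[0,0,0],[0,0,0],[0,0,0]]}'
python3 -m creep '{"delta_pos":[[0,0,0.01],[0,0,0.02],[0,0,0.03],[0,0,0.03],[0,0,0.02],[0,0,0],[0,0,0]],"twist":[[0,0,0],[0,0,0],[0,0,0],[0,0,0],[0,0,0],[0,0,0],[0,0,0]]}'
python3 -c "
from h import *
go(561.6,-184.1,21,96.1)"
```

```text
t: 33.47
ee_pos: [556.5, -186.7, 178.7]
orientation: [-2.099, -2.335, 0.001]
ft_force: [-0.2, 0.4, -0.5]
width: 27.7
grasp_force: 30.0
t: 34.05
ee_pos: [556.2, -184.7, 68.2]
orientation: [-2.098, -2.334, 0.002]
ft_force: [0.1, -0.7, 0.0]
width: 27.8
grasp_force: 30.0
t 34.05 tcp [ 556.2 -184.7   68.2] phi 96.1 tilt 0.22 q1,q6 [-20. -26.] F [ 0.1 -0.7  0. ] w 27.8 g 30.0
shift now [-0.1  5.6 47.2]
twist z -0.0 shift after [-0.1  5.6 47.2]
```

```bash
python3 -m creep '{"delta_pos":[[0,0.003,0],[0,0.002,0.01],[0,0,0.02],[0,0,0.004],[0,0,0],[0,0,0]],"twist":[[0,0,0],[0,0,0],[0,0,0],[0,0,0],[0,0,0],[0,0,0]]}'
python3 -c "
from h import *
go(561.6,-184.1,21,96.1)"
```

```text
t: 34.55
ee_pos: [562.9, -185.0, 36.2]
orientation: [2.1, 2.336, 0.0]
ft_force: [0.3, 0.3, 0.2]
width: 27.9
grasp_force: 30.0
t 34.55 tcp [ 562.9 -185.    36.2] phi 96.1 tilt 0.02 q1,q6 [-19. -25.] F [0.3 0.3 0.2] w 27.9 g 30.0
shift now [ 1.1 -1.2 15.2]
twist z -0.0 shift after [ 1.1 -1.2 15.2]
```

```bash
python3 -m creep '{"delta_pos":[[0.0005,-0.0007,0.005],[0,0,0.005],[0,0,0.005],[0,0,0],[0,0,0]],"twist":[[0,0,0],[0,0,0],[0,0,0],[0,0,0],[0,0,0]]}'
python3 -c "
from h import *
go(561.6,-184.1,21,96.1)"
```

```text
t: 34.97
ee_pos: [561.7, -184.5, 20.5]
orientation: [-2.1, -2.336, 0.0]
ft_force: [0.5, 0.3, -1.3]
width: 27.9
grasp_force: 30.0
t 34.97 tcp [ 561.7 -184.5   20.5] phi 96.1 tilt 0.02 q1,q6 [-19. -25.] F [ 0.5  0.3 -1.3] w 27.9 g 30.0
shift now [ 0.5 -0.  -0.5]
twist z -0.0 shift after [ 0.5 -0.  -0.5]
```

```bash
python3 -m creep '{"delta_pos":[[0,0,0],[0,0,0],[0,0,0],[0,0,0],[0,0,-0.01],[0,0,-0.02],[0,0,-0.03],[0,0,-0.03],[0,0,-0.03],[0,0,-0.02],[0,0,0],[0,0,0]],"twist":[[0,0,0],[0,0,0],[0,0,0],[0,0,0],[0,0,0],[0,0,0],[0,0,0],[0,0,0],[0,0,0],[0,0,0],[0,0,0],[0,0,0]]}' 0.55
python3 -c "
from h import *
look('tee')
for n in ('top','side'): print(n,fit(n,np.load(n+'_last.npy'),'elbow',(565.9,-224.3,51.1),28))
go(530.6,449.9,120,62.6)
"
```

```text
t: 35.97
ee_pos: [562.5, -184.8, 162.4]
orientation: [2.098, 2.334, 0.002]
ft_force: [-0.5, 0.0, -0.3]
width: 48.5
grasp_force: 0.0
top tee [514.4 420.5  62.5] -29.2
side tee [515.6 419.   62.6] -53.8
top (array([ 515.8, -198. ,   45.6]), -8.5)
side (array([ 564.5, -223.4,   50.1]), -15.4)
t 36.07 tcp [ 561.  -184.3  160. ] phi 96.1 tilt 0.07 q1,q6 [-19. -25.] F [-0.3  0.5  0.2] w 48.0 g 0.0
shift now [633.8  37.   40.3]
twist z 33.5 shift after [ 549.1 -318.8   40.3]
```

```bash
python3 -m creep '{"delta_pos":[[0.0318,0.0019,0],[0.0318,0.0019,0],[0.0318,0.0019,0],[0.0318,0.0019,0],[0.0318,0.0019,0],[0.0318,0.0019,0],[0.0318,0.0019,0],[0.0318,0.0019,0],[0.0318,0.0019,0],[0.0318,0.0019,0],[0.0318,0.0019,0],[0.0318,0.0019,0],[0.0318,0.0019,0],[0.0318,0.0019,0],[0.0318,0.0019,0],[0.0318,0.0019,0],[0.0318,0.0019,0],[0.0318,0.0019,0],[0.0318,0.0019,0],[0.0298,0.0019,0]],"twist":[[0,0,0],[0,0,0],[0,0,0],[0,0,0],[0,0,0],[0,0,0],[0,0,0],[0,0,0],[0,0,0],[0,0,0],[0,0,0],[0,0,0],[0,0,0],[0,0,0],[0,0,0],[0,0,0],[0,0,0],[0,0,0],[0,0,0],[0,0,0]]}'
python3 -m creep '{"delta_pos":[[0,0,0],[0,0,0],[0,0,0.01],[0,0,0.02],[0,0,0.01],[0,0,0],[0,0,0]],"twist":[[0,0,6.7],[0,0,6.7],[0,0,6.7],[0,0,6.7],[0,0,6.7],[0,0,0],[0,0,0]]}'
python3 -c "
from h import *
go(530.6,449.9,9.5,62.6)
look('tee')
for k,p in (('elbow',(565.9,-224.3,51.1)),('short',(463,-17,96.1)),('paddle',(643.7,32.4,186.2)),('long',(479,-165,96.1))):
  print(k,[fit(n,np.load(n+'_last.npy'),k,p,28) for n in ('top','side')])
"
```

```text
t: 37.73
ee_pos: [531.0, 451.0, 158.3]
orientation: [-2.1, -2.336, 0.006]
ft_force: [0.4, -0.1, -0.3]
width: 48.1
grasp_force: 0.0
t: 38.32
ee_pos: [531.3, 449.0, 118.5]
orientation: [2.681, 1.636, -0.006]
ft_force: [-0.1, 0.2, 0.4]
width: 48.0
grasp_force: 0.0
t 38.32 tcp [531.3 449.  118.5] phi 62.8 tilt 0.23 q1,q6 [39. 66.] F [-0.1  0.2  0.4] w 48.0 g 0.0
shift now [  0.8  -0.8 109. ]
twist z 0.2 shift after [  0.8  -0.8 109. ]
top tee [513.9 417.6  67.2] -13.2
side tee [513.9 417.4  63.3] -30.1
elbow [(array([ 564.3, -223.3,   50. ]), -30.0), (array([ 566.3, -226. ,   51.3]), -37.6)]
short [(array([463.4, -18.1,  96.1]), -30.8), (array([462.9, -19.7,  96. ]), -79.1)]
paddle [(array([642.7,  32.5, 186.6]), -26.5), (array([641.5,  31. , 184.5]), -28.4)]
long [(array([ 479.2, -164.8,   96.1]), -28.8), (array([ 478.6, -154.2,   96.1]), -44.7)]
```

```bash
python3 -m creep '{"delta_pos":[[0,0,0.022],[0,0,0.03],[0,0,0.03],[0,0,0.015],[0,0,0.01],[0,0,0.003],[0,0,0],[0,0,0]],"twist":[[0,0,0],[0,0,0],[0,0,0],[0,0,0],[0,0,0],[0,0,0],[0,0,0],[0,0,0]]}'
python3 -m creep '{"delta_pos":[[0,0,0],[0,0,0],[0,0,0],[0,0,0],[0,0,0],[0,0,0],[0,0,0]],"twist":[[0,0,0],[0,0,0],[0,0,0],[0,0,0],[0,0,0],[0,0,0],[0,0,0]]}' 0.1
python3 -m creep '{"delta_pos":[[0,0,-0.01],[0,0,-0.02],[0,0,-0.03],[0,0,-0.03],[0,0,-0.03],[0,0,-0.03],[0,0,0],[0,0,0]],"twist":[[0,0,0],[0,0,0],[0,0,0],[0,0,0],[0,0,0],[0,0,0],[0,0,0],[0,0,0]]}'
python3 -c "
from h import *
go(589.2,-74.2,150,6.1)"
```

```text
t: 39.08
ee_pos: [533.3, 450.6, 12.1]
orientation: [-2.684, -1.632, -0.003]
ft_force: [0.0, -0.3, 0.3]
width: 48.4
grasp_force: 0.0
t: 39.67
ee_pos: [532.7, 450.2, 11.6]
orientation: [-2.684, -1.632, -0.002]
ft_force: [-0.8, -1.1, 5.5]
width: 27.3
grasp_force: 30.0
t: 40.33
ee_pos: [533.3, 450.6, 163.4]
orientation: [-2.684, -1.632, -0.007]
ft_force: [0.4, 0.4, -1.0]
width: 27.5
grasp_force: 30.0
t 40.33 tcp [533.3 450.6 163.4] phi 62.6 tilt 0.25 q1,q6 [39. 67.] F [ 0.4  0.4 -1. ] w 27.5 g 30.0
shift now [-440.2  291.2   12.1]
twist z 56.5 shift after [-2.000e-01  5.278e+02  1.210e+01]
```

```bash
python3 -m creep '{"delta_pos":[[0,0,0],[0,0,0],[0,0,0],[0,0,0],[0,0,0],[0,0,0],[0,0,0],[0,0,0],[0,0,0]],"twist":[[0,0,6.3],[0,0,6.3],[0,0,6.3],[0,0,6.3],[0,0,6.3],[0,0,6.3],[0,0,6.3],[0,0,6.3],[0,0,6.1]]}'
python3 -m creep '{"delta_pos":[[0,0.015,0],[0,0.03,0],[0,0.03,0],[0,0.03,0],[0,0.03,0],[0,0.03,0],[0,0.03,0],[0,0.03,0],[0,0.03,0],[0,0.03,0],[0,0.03,0],[0,0.03,0],[0,0.03,0],[0,0.03,0],[0,0.03,0],[0,0.03,0],[0,0.03,0],[0,0.03,0],[0,0,0],[0,0,0]],"twist":[[0,0,0],[0,0,0],[0,0,0],[0,0,0],[0,0,0],[0,0,0],[0,0,0],[0,0,0],[0,0,0],[0,0,0],[0,0,0],[0,0,0],[0,0,0],[0,0,0],[0,0,0],[0,0,0],[0,0,0],[0,0,0],[0,0,0],[0,0,0]]}'
python3 -c "
from h import *
go(590.4,-74.1,21.6,6.1)"
```

```text
t: 41.08
ee_pos: [531.3, 449.0, 158.5]
orientation: [3.135, 0.158, -0.005]
ft_force: [0.3, -0.3, -0.7]
width: 27.1
grasp_force: 30.0
t: 42.75
ee_pos: [586.6, -74.1, 159.6]
orientation: [-3.137, -0.166, 0.003]
ft_force: [0.2, 0.1, -0.1]
width: 27.8
grasp_force: 30.0
t 42.75 tcp [586.6 -74.1 159.6] phi 6.1 tilt 0.12 q1,q6 [-8. 76.] F [ 0.2  0.1 -0.1] w 27.8 g 30.0
shift now [  4.1   0.5 138. ]
twist z -0.0 shift after [  4.1   0.5 138. ]
```

```bash
python3 -m creep '{"delta_pos":[[0.003,0,0.02],[0,0,0.03],[0,0,0.03],[0,0,0.02],[0,0,0.015],[0,0,0.008],[0,0,0],[0,0,0]],"twist":[[0,0,0],[0,0,0],[0,0,0],[0,0,0],[0,0,0],[0,0,0],[0,0,0],[0,0,0]]}'
python3 -c "
from h import *
go(590.4,-74.1,21.6,6.1)"
```

```text
t: 43.42
ee_pos: [590.6, -71.3, 37.6]
orientation: [-3.137, -0.169, 0.001]
ft_force: [1.2, -1.0, -0.6]
width: 27.8
grasp_force: 30.0
t 43.42 tcp [590.6 -71.3  37.6] phi 6.2 tilt 0.05 q1,q6 [-8. 76.] F [ 1.2 -1.  -0.6] w 27.8 g 30.0
shift now [-0.5  2.8 16. ]
twist z 0.1 shift after [-0.5  2.8 16. ]
```

```bash
python3 -m creep '{"delta_pos":[[0,0.002,0.004],[0,0,0.006],[0,0,0.005],[0,0,0],[0,0,0]],"twist":[[0,0,0],[0,0,0],[0,0,0],[0,0,0],[0,0,0]]}'
python3 -c "
from h import *
go(590.4,-74.1,21.6,6.1)"
```

```text
t: 43.83
ee_pos: [591.0, -73.9, 22.5]
orientation: [-3.137, -0.167, 0.001]
ft_force: [-0.9, 0.8, 0.4]
width: 28.0
grasp_force: 30.0
t 43.83 tcp [591.  -73.9  22.5] phi 6.1 tilt 0.02 q1,q6 [-8. 76.] F [-0.9  0.8  0.4] w 28.0 g 30.0
shift now [-0.6  0.2  0.9]
twist z -0.0 shift after [-0.6  0.2  0.9]
```

```bash
python3 -m creep '{"delta_pos":[[0,0,0.0005],[0,0,0],[0,0,0],[0,0,0],[0,0,-0.01],[0,0,-0.02],[0,0,-0.03],[0,0,-0.03],[0,0,-0.03],[0,0,-0.03],[0,0,-0.03],[0,0,-0.02],[0,0,0]],"twist":[[0,0,0],[0,0,0],[0,0,0],[0,0,0],[0,0,0],[0,0,0],[0,0,0],[0,0,0],[0,0,0],[0,0,0],[0,0,0],[0,0,0],[0,0,0]]}' 0.55
python3 -m creep '{"delta_pos":[[-0.02,-0.03,0],[-0.02,-0.03,0],[-0.02,-0.03,0],[-0.02,-0.03,0],[-0.02,-0.03,0],[-0.02,-0.03,0],[-0.02,-0.03,0],[-0.02,-0.03,0],[-0.02,-0.03,0],[0,0,0]],"twist":[[0,0,0],[0,0,0],[0,0,0],[0,0,0],[0,0,0],[0,0,0],[0,0,0],[0,0,0],[0,0,0],[0,0,0]]}'
cat >> h.py <<'E'
HOME={'elbow':(565.9,-224.3,51.1),'short':(463.4,-17.2,96.1),'paddle':(643.7,32.4,186.1),'long':(479.2,-165.5,96.1),'tee':(555.4,-77.8,6.1)}
def tray(tag):
    for n in ('top','side'):
        im,d=get_image(n);np.save(f"{n}_last.npy",im);np.save(f"{n}_lastd.npy",d)
        for k,p in HOME.items(): print(n,k,*fit(n,im,k,p,28))
        save(ortho(n,im,28,400,740,-400,110,1.55),f'pics/{tag}_{n}.png')
E
python3 -c "
from h import *
tray('tray1');state()"
```

```text
t: 44.92
ee_pos: [593.9, -74.2, 228.1]
orientation: [3.135, 0.167, 0.014]
ft_force: [1.1, 0.4, -0.6]
width: 48.5
grasp_force: 0.0
t: 45.75
ee_pos: [379.3, 178.2, 221.6]
orientation: [-3.136, -0.173, 0.004]
ft_force: [0.1, -0.8, -0.5]
width: 48.6
grasp_force: 0.0
top elbow [ 564.2 -223.3   49.9] -29.8
top short [460.2 -18.   96. ] -19.8
top paddle [642.7  32.5 186.6] -26.2
top long [ 479.2 -164.8   96.1] -28.4
top tee [554.2 -79.5   6.9] -29.0
side elbow [ 568.6 -213.    42.2] -6.0
side short [455.3  -9.   96.4] -50.8
side paddle [643.   33.3 187.5] -41.2
side long [ 479.7 -162.8   96.3] -46.1
side tee [551.5 -98.6  39.3] -10.1
t 45.85 tcp [382.6 176.2 222. ] phi 6.3 tilt 0.02 q1,q6 [ 23. 107.] F [ 0.3 -0.6 -0.1] w 48.3 g 0.0
```

View pics/tray1_side.png

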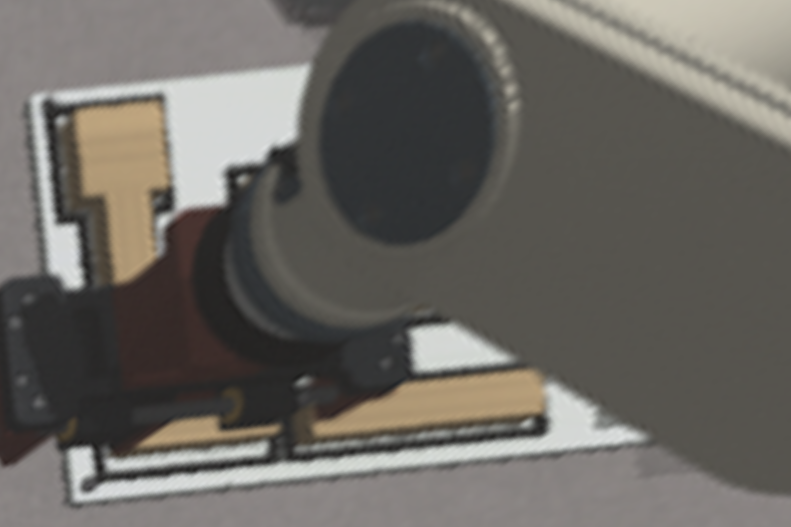

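View pics/tray1_top.png

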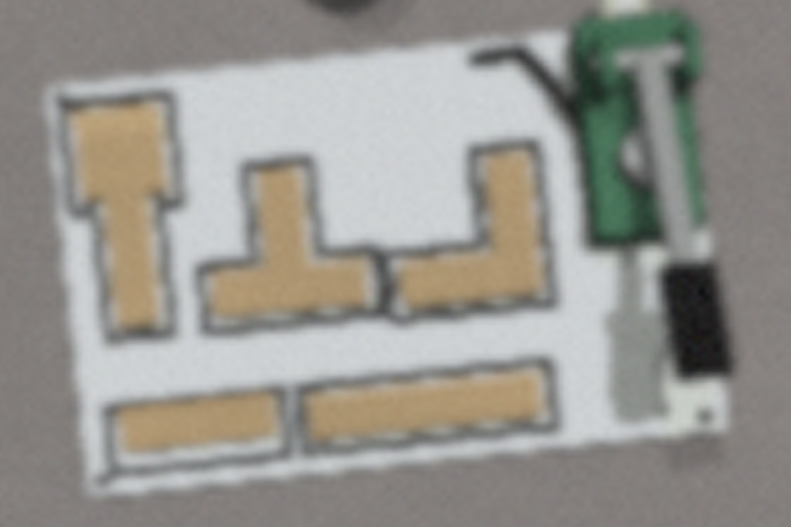

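The top crop shows four parts centred. The short at (200,420) has a wide gap below it (row 455) and none above, so it may be riding on a rib. I check its height from the depth image.

```bash
python3 - <<'E'
from h import *
d=np.load("top_lastd.npy");im=np.load("top_last.npy")
u,v=np.meshgrid(np.arange(240,365),np.arange(155,245));
P=np.array([[*world('top',a,b,depth=d[b,a])] for a,b in zip(u.ravel(),v.ravel())])
col=im[v.ravel(),u.ravel()].astype(int);wood=(col[:,0]-col[:,2]>30)
import math
for k,(x,y,t) in HOME.items():
    t=np.radians(t);D=P[:,:2]-(x,y);lx=D@(np.cos(t),np.sin(t));ly=D@(-np.sin(t),np.cos(t))
    m=wood&(abs(lx)<110)&(abs(ly)<60)
    if k in('long','short'): m=wood&(abs(lx)<70)&(abs(ly)<32)
    A=np.c_[np.ones(m.sum()),lx[m],ly[m]];c=np.linalg.lstsq(A,P[m,2],rcond=None)[0]
    print(k,m.sum(),'z',c[0].round(1),'slopes deg',np.degrees(c[1:]).round(1),'centroid local',lx[m].mean().round(1),ly[m].mean().round(1),'std',np.std(P[m,2]-A@c).round(1))
a=cv2.resize(ortho('top',im,28,400,540,-80,50,4),None,fx=1,fy=1);save(a,'pics/short1.png')
E
```

```text
elbow 341 z 26.9 slopes deg [1.5 0.3] centroid local 20.0 5.5 std 5.2
short 207 z 29.0 slopes deg [1.4 3.6] centroid local -0.8 -5.0 std 4.2
paddle 414 z 27.0 slopes deg [ 1.  -2.8] centroid local 32.6 2.7 std 5.4
long 298 z 28.1 slopes deg [0.1 5.6] centroid local 0.3 0.3 std 4.0
tee 546 z 27.6 slopes deg [-0.5  0.4] centroid local -21.3 -0.3 std 5.0
```

View pics/short1.png

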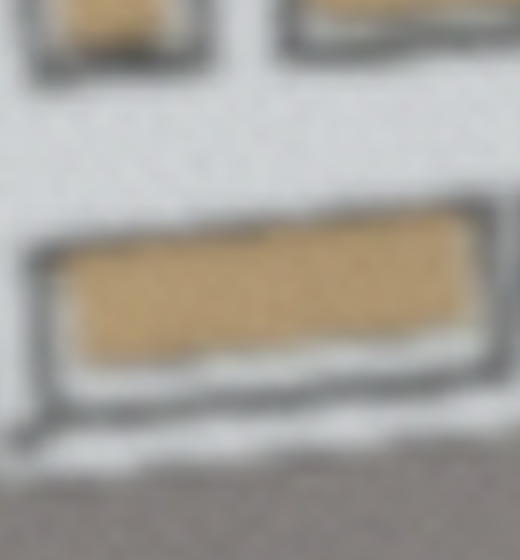

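The crop shows the short at (270,290) flat against the upper rib but still down inside (height 28–29 mm, not tilted). It has evidently been knocked, since its fit was centred before. I recentre it with a gentle squeeze.

```bash
python3 -m creep '{"delta_pos":[[0,0,0],[0,0,0],[0,0,0],[0,0,0],[0,0,0],[0,0,0],[0,0,0],[0,0,0],[0,0,0],[0,0,0],[0,0,0],[0,0,0],[0,0,0],[0,0,0]],"twist":[[0,0,-6.9],[0,0,-6.9],[0,0,-6.9],[0,0,-6.9],[0,0,-6.9],[0,0,-6.9],[0,0,-6.9],[0,0,-6.9],[0,0,-6.9],[0,0,-6.9],[0,0,-6.9],[0,0,-6.9],[0,0,-6.9],[0,0,0]]}' 0.55
python3 -c "
from h import *
go(463.4,-17.2,20.5,96.1)"
```

```text
t: 47.02
ee_pos: [384.3, 174.5, 222.0]
orientation: [2.103, 2.333, -0.001]
ft_force: [-0.3, -0.1, -0.0]
width: 48.1
grasp_force: 0.0
t 47.02 tcp [384.3 174.5 222. ] phi 95.9 tilt 0.02 q1,q6 [23. 17.] F [-0.3 -0.1 -0. ] w 48.1 g 0.0
shift now [-198.8   58.9  201.5]
twist z -0.2 shift after [-198.9   58.3  201.5]
```

```bash
python3 -m creep '{"delta_pos":[[-0.025,0.0073,0],[-0.025,0.0073,0],[-0.025,0.0073,0],[-0.025,0.0073,0],[-0.025,0.0073,0],[-0.025,0.0073,0],[-0.025,0.0073,0],[-0.024,0.0073,0],[0,0,0.02],[0,0,0.04],[0,0,0.04],[0,0,0.04],[0,0,0.02],[0,0,0],[0,0,0]],"twist":[[0,0,-0.2],[0,0,0],[0,0,0],[0,0,0],[0,0,0],[0,0,0],[0,0,0],[0,0,0],[0,0,0],[0,0,0],[0,0,0],[0,0,0],[0,0,0],[0,0,0],[0,0,0]]}'
python3 -c "
from h import *
go(463.4,-17.2,20.5,96.1)"
```

```text
t: 48.27
ee_pos: [461.8, -17.0, 61.4]
orientation: [-2.105, -2.329, 0.003]
ft_force: [0.3, -0.5, 0.4]
width: 48.6
grasp_force: 0.0
t 48.27 tcp [461.8 -17.   61.4] phi 95.8 tilt 0.16 q1,q6 [-4. -9.] F [ 0.3 -0.5  0.4] w 48.6 g 0.0
shift now [-0.4  1.7 40.9]
twist z -0.3 shift after [-0.4  1.7 40.9]
```

```bash
python3 -m creep '{"delta_pos":[[0,0.0005,0.01],[0,0,0.014],[0,0,0.008],[0,0,0.004],[0,0,0.003],[0,0,0],[0,0,0],[0,0,0]],"twist":[[0,0,-0.2],[0,0,0],[0,0,0],[0,0,0],[0,0,0],[0,0,0],[0,0,0],[0,0,0]]}'
python3 -c "
from h import *
go(463.4,-17.2,20.5,96.1)"
```

```text
t: 48.93
ee_pos: [463.2, -16.2, 23.6]
orientation: [2.098, 2.338, 0.001]
ft_force: [0.4, 0.6, -0.2]
width: 48.3
grasp_force: 0.0
t 48.93 tcp [463.2 -16.2  23.6] phi 96.2 tilt 0.05 q1,q6 [ -3. -10.] F [ 0.4  0.6 -0.2] w 48.3 g 0.0
shift now [-1.   0.1  3.1]
twist z 0.1 shift after [-1.   0.1  3.1]
```

```bash
python3 -m creep '{"delta_pos":[[0,0,0.002],[0,0,0],[0,0,0],[0,0,0],[0,0,0],[0,0,0],[0,0,0]],"twist":[[0,0,0],[0,0,0],[0,0,0],[0,0,0],[0,0,0],[0,0,0],[0,0,0]]}' 0.25
python3 -m creep '{"delta_pos":[[0,0,0],[0,0,0],[0,0,0],[0,0,0],[0,0,-0.01],[0,0,-0.02],[0,0,-0.04],[0,0,-0.04],[0,0,-0.04],[0,0,-0.04],[0,0,-0.02],[0,0,0]],"twist":[[0,0,0],[0,0,0],[0,0,0],[0,0,0],[0,0,0],[0,0,0],[0,0,0],[0,0,0],[0,0,0],[0,0,0],[0,0,0],[0,0,0]]}' 0.55
python3 - <<'E'
from h import *
im,d=get_image('top');np.save('top_last.npy',im)
for k in HOME: print(k,fit('top',im,k,HOME[k],28))
d0=np.load('top0.npy');im0=np.load('top0c.npy')
# lever pad: dark pixels at z 120..190
P=np.array([[*world('top',a,b,depth=d0[b,a]),im0[b,a].mean()] for b in range(180,235) for a in range(335,375)])
m=(P[:,2]>110)&(P[:,2]<200)&(P[:,3]<60);Q=P[m];print(m.sum(),Q[:,:3].mean(0),Q[:,:3].min(0),Q[:,:3].max(0))
t=np.radians(6.1);X=np.array([np.cos(t),np.sin(t)]);Y=np.array([-X[1],X[0]])
print('along x',np.percentile(Q[:,:2]@X,[3,50,97]),'y',np.percentile(Q[:,:2]@Y,[3,50,97]))
state()
E
```

```text
t: 49.52
ee_pos: [463.0, -16.2, 21.3]
orientation: [2.098, 2.338, 0.0]
ft_force: [-0.8, 0.5, 2.5]
width: 27.5
grasp_force: 30.0
t: 50.52
ee_pos: [465.6, -16.4, 236.7]
orientation: [2.093, 2.332, 0.01]
ft_force: [0.9, 0.5, -0.1]
width: 48.5
grasp_force: 0.0
elbow (array([ 564.3, -223.2,   50.1]), -29.5)
short (array([ 517.3, -148.3,   94. ]), -41.4)
paddle (array([642.4,  34. , 176.3]), -18.0)
long (array([ 479.4, -166.6,   96.1]), -24.8)
tee (array([553.2, -81.8,   8.7]), -15.4)
165 [ 512.15090214 -312.36584645  176.82955354] [ 480.82238632 -329.28070474  156.22071354] [ 545.20261354 -296.00807625  191.02448259]
along x [446.01774136 475.78846865 507.43991537] y [-378.88827451 -364.59523934 -351.39224078]
t 50.57 tcp [464.2 -16.3 234. ] phi 96.2 tilt 0.34 q1,q6 [ -3. -10.] F [-0.1  0.2 -1.1] w 48.0 g 0.0
```

The parts are centred (the short is hidden under the gripper now and will be rechecked). The lever pad is measured at (512,-312,177) mm, so I close the fingers and go above it.

```bash
python3 -c "
from h import *
go(505,-312.7,215,96.1)"
```

```text
t 50.57 tcp [464.2 -16.3 234. ] phi 96.2 tilt 0.34 q1,q6 [ -3. -10.] F [-0.1  0.2 -1.1] w 48.0 g 0.0
shift now [-299.     8.5   19.4]
twist z 0.1 shift after [-299.     9.    19.4]
```

```bash
python3 -m creep '{"delta_pos":[[-0.025,0.0007,0],[-0.025,0.0007,0],[-0.025,0.0007,0],[-0.025,0.0007,0],[-0.025,0.0007,0],[-0.025,0.0007,0],[-0.025,0.0007,0],[-0.025,0.0007,0],[-0.025,0.0007,0],[-0.025,0.0007,0],[-0.025,0.0007,0],[-0.024,0.0007,0],[0,0,0],[0,0,0]],"twist":[[0,0,0],[0,0,0],[0,0,0],[0,0,0],[0,0,0],[0,0,0],[0,0,0],[0,0,0],[0,0,0],[0,0,0],[0,0,0],[0,0,0],[0,0,0],[0,0,0]]}' 0
python3 -c "
from h import *
go(505,-312.7,49,96.1);tray('tray2')"
```

```text
t: 51.73
ee_pos: [502.3, -312.8, 229.1]
orientation: [-2.098, -2.334, 0.001]
ft_force: [-0.4, 0.2, -0.9]
width: 0.4
grasp_force: 0.0
t 51.73 tcp [ 502.3 -312.8  229.1] phi 96.1 tilt 0.2 q1,q6 [-33. -39.] F [-0.4  0.2 -0.9] w 0.4 g 0.0
shift now [ -0.6   3.2 180.1]
twist z -0.0 shift after [ -0.6   3.2 180.1]
top elbow [ 564.4 -223.6   50.3] -29.5
top short [463.3 -17.8  96.1] -28.2
top paddle [642.7  32.4 186.5] -25.7
top long [ 479.2 -164.    96.1] -26.9
top tee [554.3 -79.5   6.9] -28.5
side elbow [ 565.2 -225.3   50.7] -41.6
side short [463.3 -20.2  96. ] -73.0
side paddle [642.9  33.2 186.1] -46.7
side long [ 479.4 -161.9   95.9] -51.4
side tee [555.1 -77.4   5.5] -51.1
```

View pics/tray2_side.png

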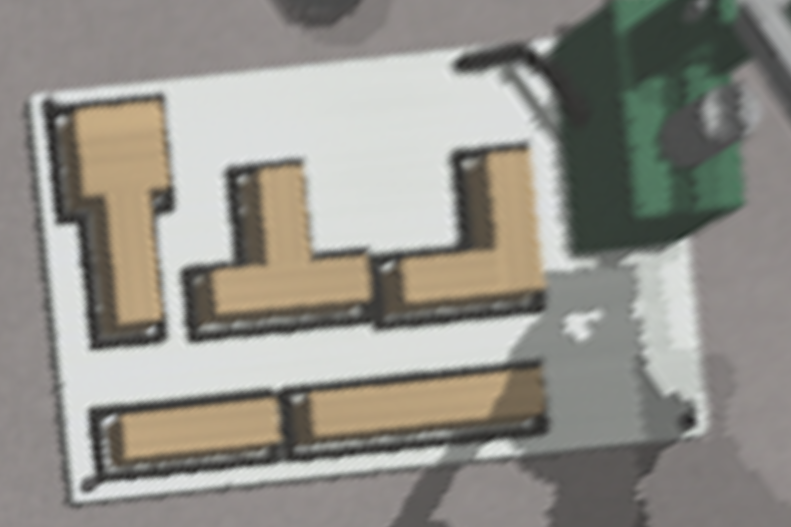

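All five parts sit flat inside their ribs: paddle (120,210), tee (275,250), elbow (470,250), short (200,430), long (420,400). Now the pump strokes.

```bash
python3 -m creep '{"delta_pos":[[0,0.001,0.02],[0,0,0.02],[0,0,0.015],[0,0,0.02],[0,0,0.02],[0,0,0.02],[0,0,0.02],[0,0,0.02],[0,0,0.015],[0,0,0.006],[0,0,0],[0,0,0],[0,0,0]],"twist":[[0,0,0],[0,0,0],[0,0,0],[0,0,0],[0,0,0],[0,0,0],[0,0,0],[0,0,0],[0,0,0],[0,0,0],[0,0,0],[0,0,0],[0,0,0]]}'
python3 -c "
from h import *
go(505,-312.7,49,96.1)"
```

```text
t: 52.92
ee_pos: [504.6, -311.3, 55.8]
orientation: [-2.097, -2.34, 0.0]
ft_force: [-1.2, 0.7, 8.5]
width: 0.2
grasp_force: 3.8
t 52.92 tcp [ 504.6 -311.3   55.8] phi 96.3 tilt 0.0 q1,q6 [-33. -39.] F [-1.2  0.7  8.5] w 0.2 g 3.8
shift now [-1.5  0.3  6.8]
twist z 0.2 shift after [-1.5  0.3  6.8]
```

```bash
for i in 1 2; do python3 -m creep '{"delta_pos":[[0,0,0.004],[0,0,0],[0,0,0]],"twist":[[0,0,0],[0,0,0],[0,0,0]]}' | grep -E 'ee_pos|ft_f'; done; python3 -m creep '{"delta_pos":[[0,0,0.003],[0,0,0],[0,0,0]],"twist":[[0,0,0],[0,0,0],[0,0,0]]}' | grep -E 'ee_pos|ft_f'
```

```text
ee_pos: [505.2, -311.3, 52.2]
ft_force: [0.2, 0.6, 8.0]
ee_pos: [505.8, -311.5, 49.6]
ft_force: [-1.2, 3.6, 17.6]
ee_pos: [506.1, -311.6, 48.6]
ft_force: [-6.7, 6.9, 38.6]
```

```bash
python3 -m creep '{"delta_pos":[[0,0,-0.01],[0,0,-0.02],[0,0,-0.02],[0,0,-0.02],[0,0,-0.02],[0,0,-0.02],[0,0,-0.02],[0,0,-0.01],[0,0,-0.01],[0,0,0],[0,0,0],[0,0,0],[0,0,0],[0,0,0],[0,0,0]],"twist":[[0,0,0],[0,0,0],[0,0,0],[0,0,0],[0,0,0],[0,0,0],[0,0,0],[0,0,0],[0,0,0],[0,0,0],[0,0,0],[0,0,0],[0,0,0],[0,0,0],[0,0,0]]}'
python3 - <<'E'
from h import *
im,d=get_image('top');im0=np.load('top0c.npy')
for n in('top','side'):
    im,d=get_image(n);d0=np.load(n+'0.npy');im0=np.load(n+'0c.npy')
    if n=='side': save(cv2.resize(np.hstack([im0[120:220,250:400],im[120:220,250:400]]),None,fx=2.5,fy=2.5,interpolation=cv2.INTER_CUBIC),'pics/lever1.png')
state()
E
```

```text
t: 54.92
ee_pos: [504.0, -312.3, 193.3]
orientation: [-2.098, -2.337, 0.0]
ft_force: [0.1, 0.0, 0.1]
width: 0.7
grasp_force: 0.0
t 55.07 tcp [ 504.3 -312.5  193.8] phi 96.2 tilt 0.03 q1,q6 [-33. -39.] F [-0.4  0.5 -0.1] w 0.5 g 0.0
```

View pics/lever1.png

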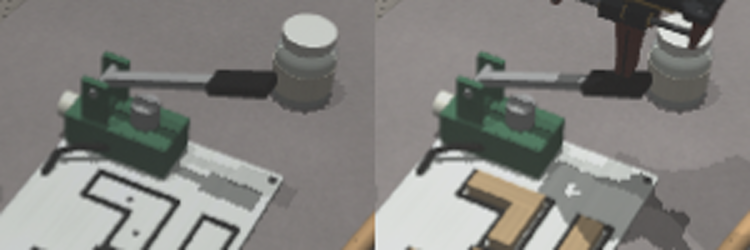

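The lever pad is back at its rest position, at (240,82) in both halves of the crop. I do four more strokes, checking the bottom force each time.

```bash

python3 -m creep '{"delta_pos":[[0,0,0.02],[0,0,0.02],[0,0,0.02],[0,0,0.02],[0,0,0.02],[0,0,0.02],[0,0,0.015],[0,0,0.008],[0,0,0.005],[0,0,0],[0,0,0],[0,0,0],[0,0,0]],"twist":[[0,0,0],[0,0,0],[0,0,0],[0,0,0],[0,0,0],[0,0,0],[0,0,0],[0,0,0],[0,0,0],[0,0,0],[0,0,0],[0,0,0],[0,0,0]]}'
python3 -m creep '{"delta_pos":[[0,0,-0.01],[0,0,-0.02],[0,0,-0.02],[0,0,-0.02],[0,0,-0.02],[0,0,-0.02],[0,0,-0.02],[0,0,-0.01],[0,0,-0.008],[0,0,0],[0,0,0],[0,0,0],[0,0,0],[0,0,0],[0,0,0]],"twist":[[0,0,0],[0,0,0],[0,0,0],[0,0,0],[0,0,0],[0,0,0],[0,0,0],[0,0,0],[0,0,0],[0,0,0],[0,0,0],[0,0,0],[0,0,0],[0,0,0],[0,0,0]]}'
```

```text
t: 56.15
ee_pos: [506.1, -313.3, 49.2]
orientation: [2.096, 2.335, 0.002]
ft_force: [-4.1, 4.3, 25.0]
width: 0.5
grasp_force: 12.3
t: 57.4
ee_pos: [504.1, -312.3, 193.4]
orientation: [-2.097, -2.337, 0.0]
ft_force: [0.6, -0.9, 0.3]
width: 0.2
grasp_force: 0.0
```

```bash

python3 -m creep '{"delta_pos":[[0,0,0.02],[0,0,0.02],[0,0,0.02],[0,0,0.02],[0,0,0.02],[0,0,0.02],[0,0,0.015],[0,0,0.008],[0,0,0.005],[0,0,0],[0,0,0],[0,0,0],[0,0,0]],"twist":[[0,0,0],[0,0,0],[0,0,0],[0,0,0],[0,0,0],[0,0,0],[0,0,0],[0,0,0],[0,0,0],[0,0,0],[0,0,0],[0,0,0],[0,0,0]]}'
python3 -m creep '{"delta_pos":[[0,0,-0.01],[0,0,-0.02],[0,0,-0.02],[0,0,-0.02],[0,0,-0.02],[0,0,-0.02],[0,0,-0.02],[0,0,-0.01],[0,0,-0.008],[0,0,0],[0,0,0],[0,0,0],[0,0,0],[0,0,0],[0,0,0]],"twist":[[0,0,0],[0,0,0],[0,0,0],[0,0,0],[0,0,0],[0,0,0],[0,0,0],[0,0,0],[0,0,0],[0,0,0],[0,0,0],[0,0,0],[0,0,0],[0,0,0],[0,0,0]]}'
python3 -m creep '{"delta_pos":[[0,0,0.02],[0,0,0.02],[0,0,0.02],[0,0,0.02],[0,0,0.02],[0,0,0.02],[0,0,0.015],[0,0,0.008],[0,0,0.005],[0,0,0],[0,0,0],[0,0,0],[0,0,0]],"twist":[[0,0,0],[0,0,0],[0,0,0],[0,0,0],[0,0,0],[0,0,0],[0,0,0],[0,0,0],[0,0,0],[0,0,0],[0,0,0],[0,0,0],[0,0,0]]}'
python3 -m creep '{"delta_pos":[[0,0,-0.01],[0,0,-0.02],[0,0,-0.02],[0,0,-0.02],[0,0,-0.02],[0,0,-0.02],[0,0,-0.02],[0,0,-0.01],[0,0,-0.008],[0,0,0],[0,0,0],[0,0,0],[0,0,0],[0,0,0],[0,0,0]],"twist":[[0,0,0],[0,0,0],[0,0,0],[0,0,0],[0,0,0],[0,0,0],[0,0,0],[0,0,0],[0,0,0],[0,0,0],[0,0,0],[0,0,0],[0,0,0],[0,0,0],[0,0,0]]}'
python3 -m creep '{"delta_pos":[[0,0,0.02],[0,0,0.02],[0,0,0.02],[0,0,0.02],[0,0,0.02],[0,0,0.02],[0,0,0.015],[0,0,0.008],[0,0,0.005],[0,0,0],[0,0,0],[0,0,0],[0,0,0]],"twist":[[0,0,0],[0,0,0],[0,0,0],[0,0,0],[0,0,0],[0,0,0],[0,0,0],[0,0,0],[0,0,0],[0,0,0],[0,0,0],[0,0,0],[0,0,0]]}'
python3 -m creep '{"delta_pos":[[0,0,-0.01],[0,0,-0.02],[0,0,-0.02],[0,0,-0.02],[0,0,-0.02],[0,0,-0.02],[0,0,-0.02],[0,0,-0.02],[0,0,-0.02],[0,0,-0.02],[0,0,-0.01],[0,0,0],[0,0,0],[0,0,0],[0,0,0],[0,0,0],[0,0,0]],"twist":[[0,0,0],[0,0,0],[0,0,0],[0,0,0],[0,0,0],[0,0,0],[0,0,0],[0,0,0],[0,0,0],[0,0,0],[0,0,0],[0,0,0],[0,0,0],[0,0,0],[0,0,0],[0,0,0],[0,0,0]]}'
python3 - <<'E'
from h import *
tray('tray3');state()
im0=np.load('side0c.npy');im=np.load('side_last.npy')
save(cv2.resize(im[110:310,200:400],None,fx=2.8,fy=2.8,interpolation=cv2.INTER_CUBIC),'pics/final.png')
E
```

```text
t: 58.48
ee_pos: [506.0, -313.1, 49.1]
orientation: [2.096, 2.336, 0.001]
ft_force: [-4.5, 4.4, 26.2]
width: 0.4
grasp_force: 13.0
t: 59.73
ee_pos: [504.1, -312.3, 193.4]
orientation: [-2.097, -2.337, 0.0]
ft_force: [-0.0, 0.8, -0.4]
width: 0.7
grasp_force: 0.0
t: 60.82
ee_pos: [506.0, -313.2, 49.1]
orientation: [2.096, 2.336, 0.001]
ft_force: [-3.6, 5.0, 26.3]
width: 0.6
grasp_force: 13.0
t: 62.07
ee_pos: [504.1, -312.3, 193.4]
orientation: [-2.098, -2.337, 0.0]
ft_force: [-0.4, 0.1, 0.6]
width: 0.2
grasp_force: 0.0
t: 63.15
ee_pos: [506.0, -313.1, 49.1]
orientation: [2.096, 2.336, 0.001]
ft_force: [-4.3, 4.5, 26.9]
width: 0.3
grasp_force: 13.0
t: 64.57
ee_pos: [504.1, -312.3, 245.2]
orientation: [-2.097, -2.337, 0.0]
ft_force: [0.2, -0.0, 0.5]
width: 0.6
grasp_force: 0.0
top elbow [ 564.5 -223.8   50.3] -29.7
top short [463.3 -17.7  96.2] -28.3
top paddle [642.7  32.5 186.6] -25.5
top long [ 479.2 -164.1   96.1] -26.5
top tee [554.3 -79.5   6.9] -28.3
side elbow [ 565.3 -225.3   50.7] -41.5
side short [463.3 -20.3  96.1] -72.8
side paddle [642.9  33.2 186.2] -46.6
side long [ 479.4 -161.8   96. ] -51.4
side tee [555.1 -77.4   5.5] -51.0
t 64.67 tcp [ 504.2 -312.4  245.6] phi 96.2 tilt 0.05 q1,q6 [-33. -39.] F [-0.4  0.1  0. ] w 0.2 g 0.0
```

View pics/final.png

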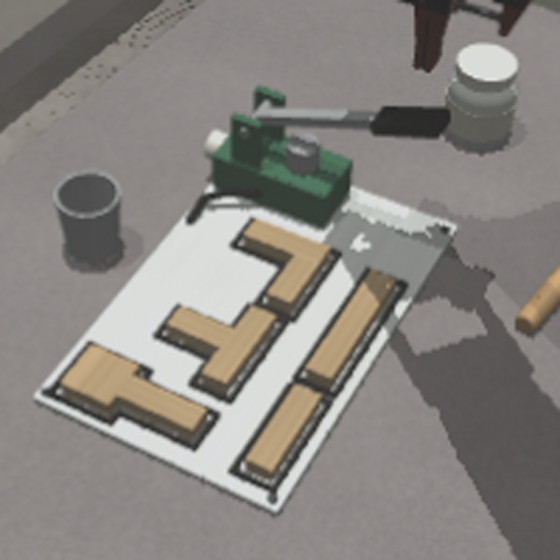

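The picture shows all five parts home (elbow (290,265), tee (230,345), paddle (135,390), long (355,330), short (285,435)). The lever is up with its pad at (410,120), and the jar and cup are untouched. I hand the job in.

```bash
python3 -c "
from h import *
print(close_job())"
```

```text
the job is handed in; nothing more can be done
None
```

The job is handed in: all five parts lie home in their compartments, the pump lever had five full strokes and is up, and the hammer, glue jar and metal cup were left alone.

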